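# Re-sort valve parts onto their size pads

## Task

The four valve parts have been put back on the wrong rest pads, with the slim stem left standing inside the flanged housing. Take the stem out and swap the parts round, parking one on the free square plate when you need to, until each part stands upright by itself in the middle of the round pad of its own size: the widest part on the largest pad, and so on down to the stem on the smallest. Do not tip any part over, and leave the pressure gauge where it lies.

Things in the scene. Friction and masses are not known exactly. Their poses are not given: they have to be found in the camera images.
- housing: flanged cup-shaped housing of steel, the widest part: foot flange 60 mm across and 8 mm thick, round body 52 mm outside diameter above it, bore 40 mm, 44 mm tall in all, open at the top, inner floor 8 mm above its underside; about 0.3 kg. At the start the stem stands inside it. Origin at the centre of its underside, z up along its axis
- collar: thick-walled plain round aluminium tube (collar), second widest: outside diameter 46 mm, bore 28 mm right through, 46 mm tall; about 0.13 kg. Origin at the centre of its underside, z up along its axis
- plug: solid steel plug, third widest: round body 36 mm in diameter and 40 mm tall with a 22 mm neck 16 mm long on top, 56 mm tall in all; about 0.35 kg. Origin at the centre of its underside, z up along its axis
- stem: slim steel valve stem, the narrowest and tallest part: foot disc 26 mm across and 8 mm thick, plain shank 20 mm in diameter above it, 80 mm tall in all; about 0.2 kg. At the start it stands upright and loose in the housing's bore, its shank rising 44 mm above the housing's rim (the rim is then 36 mm above the stem's underside). Origin at the centre of its underside, z up along its axis
- pad_a: the largest of four flat round black rubber rest pads, 122 mm across, 4 mm thick, fixed to the bench; origin at the centre of its underside (bench level), z up, top at z = 0.004; the housing belongs here
- pad_b: the second largest of four flat round black rubber rest pads, 108 mm across, 4 mm thick, fixed to the bench; origin at the centre of its underside (bench level), z up, top at z = 0.004; the collar belongs here
- pad_c: the third largest of four flat round black rubber rest pads, 94 mm across, 4 mm thick, fixed to the bench; origin at the centre of its underside (bench level), z up, top at z = 0.004; the plug belongs here
- pad_d: the smallest of four flat round black rubber rest pads, 80 mm across, 4 mm thick, fixed to the bench; origin at the centre of its underside (bench level), z up, top at z = 0.004; the stem belongs here
- spare: bare square aluminium plate 80 x 80 mm, 4 mm thick, fixed to the bench, empty at the start: a free spot to park a part on the way. Origin at the centre of its underside, z up, top at z = 0.004
- gauge: bystander: brass pressure gauge lying on its back beyond the work, dial 64 mm across, 28 mm thick, with a threaded stub; loose, to be left alone. Origin at the centre of the dial's underside, z up

How it is judged:
By the outcome, as a careful person would: the job done as asked, in the order asked, and still so for the second after the job is handed in, with the robot touching nothing.
It also fails if it takes over 144 s, if anything falls off the work surface, if the arm or the gripper's body presses on something with over 40 N, if the wrist force passes 120 N, or if a joint passes its speed limit or range.

## Robot

A 6-joint arm with a two-finger parallel gripper is mounted at the origin on the work surface. World frame = base frame: x ahead of the robot, y to its left, z up, the work surface at z = 0. Lengths are in m, angles in rad, forces in N, time in s.
With the tool pointing down it reaches from about 0.4 to 0.825 m from the base axis. Payload 7 kg.
Tool frame: the origin (TCP) lies at the very end of the fingers, on their centre line; the grasp point (between the pads) lies 19 mm behind it; z points along the fingers, y is the line along which they close (so a half turn about z gives the same grasp; the last joint's range is limited). The gripper opens to 85 mm and grips with 20 to 120 N. Pads are 22 mm wide; open, the fingers measure 114 mm over their backs; the gripper's body (76 mm by 85 mm) begins 54 mm behind the grasp point. The pads swing forward as they close: fully open they stand 13 mm farther back than shut.
Start: joints at [1.542, 0.359, 0.012, 0, -1.224, -0.288], TCP at [0.21, 0.641, 0.231] pointing down, gripper open.
Joint ranges: [-3.07, 3.07], [-1.43, 2.12], [-1.02, 1.25], [-3.03, 1.67], [-3.05, -0], [-3.03, 3.03]. Speed limits (rad/s): [2.39, 2.39, 3.01, 3.14, 3.14, 3.14].

## Interface

Orientations are given as a unit quaternion [x, y, z, w].
In Python, from workcell import env, eyes, job gives the robot as it stands.
- The arm moves only by the tool play_rows, never from a script. Its argument "targets" is a list of rows, each an object of numbers: "dx", "dy", "dz": the shift along the tool's x, y, z in units of 30 mm (1.0 is 30 mm); "roll": the turn about the tool's z in degrees; "gripper": the closure, from -1 (fully open) to 1 (shut). In form: [{"dx": .., "dy": .., "dz": .., "roll": .., "gripper": ..}, ...]. A call has exactly 5 rows; each row shifts and turns the commanded pose from where the row before left it, along the tool's axes as they then stand; what a row does not reach is not made up. A row lasts 1/10 s, in which the tool goes at most 50 mm and 8.59 degrees, less where a joint would pass 70% of its speed; a pose out of reach is approached as far as the arm can. A call is refused whole if a number of a shift passes 1 or a number of a turn 8.59, either way. A call with a gripper value outside its range is refused whole. The fingers move at their own pace and stop on an object; "newtons" is the grip in N (left out, the last holds). Time passes only in rows, so rows that do not move let the fingers close, or fill a call up. It gives the time, the measured TCP pose, the force, the opening and the grip force at its end, in the units of the state.
- env.get_state(): the state, without advancing time (a new reading comes with each control period).
- eyes.snapshot(name): name is "scene" or "top" or "wrist"; returns (picture, depth): 384x512x3 uint8, red, green, blue; 384x512 float32, m along the optical axis (not along the pixel's ray), 0 where there is no reading.
- eyes.camera_model(name): a dict with "fx", "fy", "cx", "cy" (pixels), "world_to_cam" (4x4, takes a point from world to camera coordinates). Camera axes: x right, y up, looking along -z (the intrinsics and any distortion apply to the point x, -y, -z); pixel columns grow to the right and rows downward; lengths in m; the calibration is good to about 2 mm. A picture is of the moment at which its call begins: read the wrist's pose just before it. camera_model takes no time and is no camera call; for the wrist camera it gives the pose at the moment of the call.
- job.hand_in(): hands the job in; it is judged then, once.
The state is a dict: "time_s": time; "q": joint angles; "joint_vel": joint speeds; "effort": joint torques, N m; "eef_pos": TCP position; "orientation": TCP orientation; "ft_force": force on the tool from outside, world axes, zero at the start; "moment": the same for the moment, N m; "grip_width": finger opening in m; "gripper_force": force on a finger pad.
Only numpy, scipy, OpenCV 4.12 (cv2) and the standard library are available. Lean on these libraries where they do the work, as an engineer would, in place of code of your own. Each camera call takes 0.05 s, during which the arm holds its last target. There are 200 camera calls.

## Working session

There is one attempt and no reset: what is moved stays moved. The work goes in short steps, Python scripts to look and compute and a tool call to move; the robot and the scene stay as the last step left them, time stands still between calls to the robot, and variables do not carry over. Pictures are saved under pics/ and viewed, at most 14 in all, crops included, and the job is handed in when it is done.

Besides the shell and the picture viewer there is one more tool, called after "Call:" by a JSON object that holds its "op" and its "data", one argument or row to a line. play_rows: Moves the arm, as the interface text tells. Its arguments: {"type":"object","properties":{"targets":{"type":"array"},"newtons":{"type":"number"}},"required":["targets"]}

```bash
mkdir -p pics; ls
python3 - <<'E'
from workcell import env,eyes,job
import cv2,numpy as np
s=env.get_state();print({k:np.round(v,3).tolist() for k,v in s.items()})
for n in("top","scene"):
    p,d=eyes.snapshot(n);cv2.imwrite(f"pics/{n}0.png",p[:,:,::-1]);np.save(f"pics/{n}0.npy",d)
    m=eyes.camera_model(n);print(n,{k:np.round(v,3).tolist() for k,v in m.items()})
E
```

```text
pics
{'time_s': 0.0, 'q': [1.542, 0.359, 0.011, -0.0, -1.224, -0.288], 'joint_vel': [0.001, -0.003, 0.001, 0.0, -0.001, 0.0], 'effort': [-0.0, -58.333, 29.343, 6.937, -0.006, -0.0], 'eef_pos': [0.21, 0.641, 0.23], 'orientation': [0.987, -0.158, -0.0, 0.001], 'ft_force': [-0.66, -0.533, -0.089], 'moment': [-0.029, -0.03, 0.007], 'gripper_force': 0.0, 'grip_width': 0.085}
top {'fx': 454.785, 'fy': 454.785, 'cx': 254.73, 'cy': 202.144, 'world_to_cam': [[0.014, -1.0, -0.02, 0.008], [0.992, 0.011, 0.126, -0.629], [-0.126, -0.021, 0.992, -1.108], [0.0, 0.0, 0.0, 1.0]]}
scene {'fx': 390.046, 'fy': 390.046, 'cx': 250.05, 'cy': 190.155, 'world_to_cam': [[0.781, 0.625, -0.014, -0.494], [-0.527, 0.67, 0.523, 0.288], [0.336, -0.401, 0.852, -1.135], [0.0, 0.0, 0.0, 1.0]]}
```

View pics/top0.png

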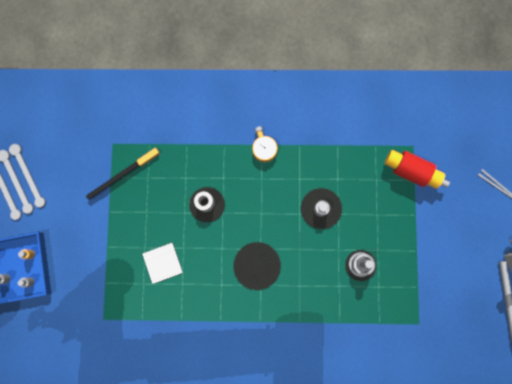

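View pics/scene0.png

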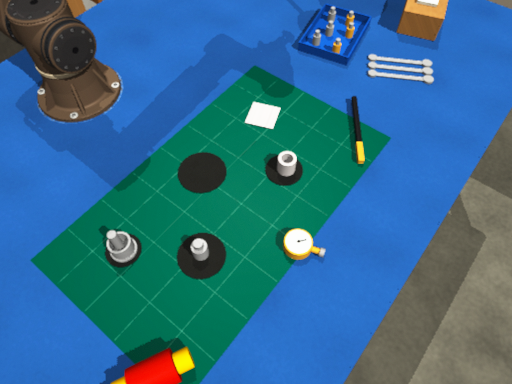

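Top view: collar at (204,202) on a mid-size pad, plug at (322,208), empty large pad at (257,266), housing with stem at (361,265), spare plate at (162,263). The gauge is at (264,149), beyond the work. Next I'll measure.

```bash
cat > h.py <<'E'
import cv2,numpy as np
from scipy.optimize import least_squares
def world(m,uv,d):
    uv=np.atleast_2d(uv).astype(float);d=np.broadcast_to(d,len(uv))
    c=np.c_[(uv[:,0]-m["cx"])/m["fx"]*d,-(uv[:,1]-m["cy"])/m["fy"]*d,-d]
    T=np.linalg.inv(m["world_to_cam"]);return c@T[:3,:3].T+T[:3,3]
def plane(m,uv,z):
    o=world(m,uv,0.);p=world(m,uv,1.);return o+(p-o)*((z-o[:,2])/(p[:,2]-o[:,2]))[:,None]
def circ(p,r=None):
    if r: f=least_squares(lambda q:np.hypot(*(p[:,:2]-q).T)-r,p[:,:2].mean(0),loss="soft_l1",f_scale=.001)
    else: f=least_squares(lambda q:np.hypot(*(p[:,:2]-q[:2]).T)-q[2],[*p[:,:2].mean(0),.05],loss="soft_l1",f_scale=.001)
    return f.x
E
python3 - <<'E'
from workcell import eyes
from h import *
for n in("top","scene"):
    m=eyes.camera_model(n);im=cv2.imread(f"pics/{n}0.png");d=np.load(f"pics/{n}0.npy");print(n)
    k=(im.max(2)<60).astype(np.uint8)
    for c in cv2.findContours(k,cv2.RETR_EXTERNAL,cv2.CHAIN_APPROX_NONE)[0]:
        if cv2.contourArea(c)<300: continue
        p=plane(m,c[:,0],.004)
        if np.hypot(*p[:,:2].mean(0))<.3: continue
        print(" dark",cv2.contourArea(c),c[:,0].mean(0).round(),circ(p).round(4))
    v,u=np.nonzero(d>0);P=world(m,np.c_[u,v],d[v,u])
    g=(P[:,0]>.3)&(P[:,0]<.8)&(abs(P[:,1])<.45)
    print(" floor z",np.median(P[g,2]).round(4))
    hi=np.zeros(d.shape,np.uint8);Z=np.zeros(d.shape);Z[v,u]=P[:,2];hi[v[g&(P[:,2]>.022)],u[g&(P[:,2]>.022)]]=1
    nn,l,st,ce=cv2.connectedComponentsWithStats(hi)
    for i in range(1,nn):
        if st[i,4]<40: continue
        z=Z[l==i];q=np.percentile(z,95);vv,uu=np.nonzero((l==i)&(Z>q-.006));W=world(m,np.c_[uu,vv],d[vv,uu])
        print(" blob",ce[i].round(),st[i,4],"ztop",q.round(4),"xy",W[:,:2].mean(0).round(4),"ext",np.ptp(W[:,:2],axis=0).round(3))
    w=(im.min(2)>225).astype(np.uint8)
    for c in cv2.findContours(w,cv2.RETR_EXTERNAL,cv2.CHAIN_APPROX_NONE)[0]:
        if cv2.contourArea(c)>300: print(" white",plane(m,np.array(cv2.minAreaRect(c)[0]),.004).round(4))
E
```

```text
top
 dark 1472.5 [257. 265.] [0.4695 0.0102 0.0552]
 dark 1101.0 [321. 208.] [ 0.6184 -0.1543  0.0487]
 dark 389.0 [209. 206.] [0.6252 0.1427 0.0408]
 floor z 0.0006
 blob [264. 149.] 456 ztop 0.0319 xy [ 0.7701 -0.006 ] ext [0.059 0.062]
 blob [414. 169.] 1291 ztop 0.0643 xy [ 0.7185 -0.3859] ext [0.066 0.087]
 blob [203. 201.] 206 ztop 0.0525 xy [0.629  0.1466] ext [0.044 0.044]
 blob [321. 208.] 172 ztop 0.062 xy [ 0.6158 -0.1522] ext [0.02 0.02]
 blob [363. 264.] 293 ztop 0.0929 xy [ 0.4775 -0.255 ] ext [0.019 0.018]
 white [[0.473  0.2539 0.004 ]]
 white [[ 0.779  -0.0053  0.004 ]]
scene
 dark 1663.0 [201. 255.] [ 0.6203 -0.1581  0.0524]
 dark 451.0 [283. 171.] [0.6278 0.1387 0.0439]
 dark 1440.0 [201. 172.] [0.4716 0.0066 0.059 ]
 dark 1229.5 [39. 38.] [-0.3358  0.0742  0.1054]
 dark 705.0 [32.  8.] [-0.4588  0.152   0.0674]
 floor z 0.0007
 blob [287. 161.] 325 ztop 0.051 xy [0.6335 0.142 ] ext [0.045 0.049]
 blob [298. 242.] 594 ztop 0.031 xy [ 0.7735 -0.0108] ext [0.056 0.064]
 blob [119. 244.] 549 ztop 0.0923 xy [ 0.481  -0.2585] ext [0.019 0.02 ]
 blob [200. 248.] 271 ztop 0.0613 xy [ 0.6191 -0.1561] ext [0.02  0.021]
 blob [160. 368.] 1821 ztop 0.0651 xy [ 0.7224 -0.3855] ext [0.069 0.081]
 white [[7.696e-01 2.000e-04 4.000e-03]]
 white [[0.4758 0.2499 0.004 ]]
```

Run:
```python
import cv2
a=cv2.imread("pics/top0.png")[150:310,130:400];cv2.imwrite("pics/crop1.png",cv2.resize(a,None,fx=2.9,fy=2.9,interpolation=2))
```

```text
(no output)
```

View pics/crop1.png

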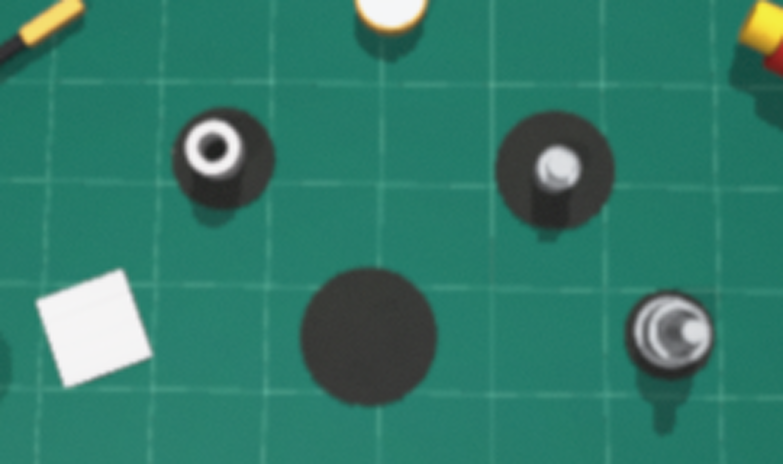

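The crop shows pad diameters of about 88, 100, 120 and 137 px. So the housing stands on D, the collar on C and the plug on B, and A at (369,336) is empty. The stem leans to one side of the housing bore. I'll refine the pad centres with a saturation mask.

```bash
cat >> h.py <<'E'
R=dict(A=.061,B=.054,C=.047,D=.040);G=dict(A=(.47,.008),B=(.619,-.156),C=(.626,.141),D=(.478,-.253))
def pads(m,im,names="ABCD"):
    hsv=cv2.cvtColor(im,cv2.COLOR_BGR2HSV);k=((hsv[:,:,1]<90)&(hsv[:,:,2]<110)).astype(np.uint8);out={}
    for c in cv2.findContours(k,cv2.RETR_EXTERNAL,cv2.CHAIN_APPROX_NONE)[0]:
        if cv2.contourArea(c)<300: continue
        p=plane(m,c[:,0],.004)
        for n in names:
            if np.hypot(*(p[:,:2].mean(0)-G[n]))<.03: out[n]=np.r_[circ(p,R[n]),circ(p)[2]].round(4)
    return out
E
python3 - <<'E'
from workcell import eyes
from h import *
for n in("top","scene"):
    im=cv2.imread(f"pics/{n}0.png");print(n,pads(eyes.camera_model(n),im))
p,d=eyes.snapshot("wrist");cv2.imwrite("pics/w0.png",p[:,:,::-1]);m=eyes.camera_model("wrist")
print({k:np.round(v,3).tolist() for k,v in m.items()})
E
```

```text
top {'D': array([ 0.4748, -0.2545,  0.0374]), 'A': array([0.47  , 0.0102, 0.0583]), 'B': array([ 0.6195, -0.1547,  0.0514]), 'C': array([0.6267, 0.1432, 0.0442])}
scene {'B': array([ 0.6203, -0.158 ,  0.0518]), 'C': array([0.627 , 0.1413, 0.0433]), 'A': array([0.4712, 0.0072, 0.0586])}
{'fx': 300.35, 'fy': 300.35, 'cx': 253.346, 'cy': 192.867, 'world_to_cam': [[-0.312, -0.95, 0.001, 0.676], [0.899, -0.296, -0.322, 0.041], [0.306, -0.1, 0.947, -0.38], [0.0, 0.0, 0.0, 1.0]]}
```

View pics/w0.png

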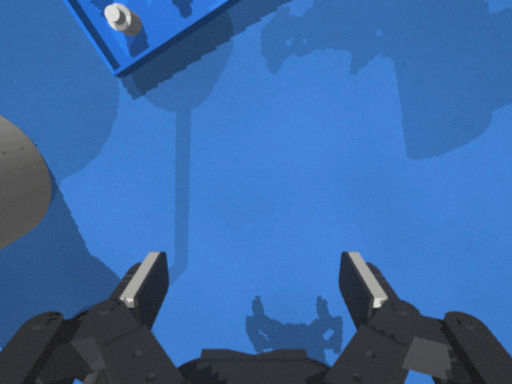

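The wrist picture shows the fingertips at (150,260) and (350,260), looking at bare bench. I'll square the tool with the world axes and swing over to the stem.

Call:
{"op": "play_rows", "data": {
  "targets": [
    {"dx": 1, "roll": -6.07, "gripper": -1},
    {"dx": 1, "roll": -6.07, "gripper": -1},
    {"dx": 1, "roll": -6.06, "gripper": -1},
    {"dx": 1, "gripper": -1},
    {"dx": 1, "gripper": -1}
  ]
}}

```text
$.targets[0]: bad value
```

Call:
{"op": "play_rows", "data": {
  "targets": [
    {"dx": 0.4, "dy": 1, "gripper": -1},
    {"dx": 0.4, "dy": 1, "gripper": -1},
    {"dx": 0.4, "dy": 1, "gripper": -1},
    {"dx": 0.4, "dy": 1, "gripper": -1},
    {"dx": 0.4, "dy": 1, "gripper": -1}
  ]
}}

```text
$.targets[0]: bad value
```

Call:
{"op": "play_rows", "data": {
  "targets": [
    {"dx": 0.4, "dy": 1, "gripper": -1},
    {"dx": 0.4, "dy": 1, "gripper": -1},
    {"dx": 0.4, "dy": 1, "gripper": -1},
    {"dx": 0.4, "dy": 1, "gripper": -1},
    {"dx": 0.4, "dy": 1, "gripper": -1}
  ]
}}

```text
$.targets[0]: bad value
```

Call:
{"op": "play_rows", "data": {
  "targets": [
    {"dy": 1, "gripper": -1},
    {"dy": 1, "gripper": -1},
    {"dy": 1, "gripper": -1},
    {"dy": 1, "gripper": -1},
    {"dy": 1, "gripper": -1}
  ]
}}

```text
$.targets[0]: bad value
```

Call:
{"op": "play_rows", "data": {
  "targets": [
    {"dy": 1, "gripper": -1},
    {"dy": 1, "gripper": -1},
    {"dy": 1, "gripper": -1},
    {"dy": 1, "gripper": -1},
    {"dy": 1, "gripper": -1}
  ]
}}

```text
$.targets[0]: bad value
```

Call:
{"op": "play_rows", "data": {
  "targets": [
    {"dx": 1, "dy": 0, "dz": 0, "roll": -6.07, "gripper": -1},
    {"dx": 1, "dy": 0, "dz": 0, "roll": -6.07, "gripper": -1},
    {"dx": 1, "dy": 0, "dz": 0, "roll": -6.06, "gripper": -1},
    {"dx": 1, "dy": 0, "dz": 0, "roll": 0, "gripper": -1},
    {"dx": 1, "dy": 0, "dz": 0, "roll": 0, "gripper": -1}
  ]
}}

```text
time_s: 0.65
eef_pos: [0.359, 0.6224, 0.2311]
orientation: [1.0, 0.001, -0.0, 0.0]
ft_force: [0.4, 0.7, -0.3]
grip_width: 0.0852
gripper_force: 0.0
```

Call:
{"op": "play_rows", "data": {
  "targets": [
    {"dx": 0.4, "dy": 1, "dz": 0, "roll": 0, "gripper": -1},
    {"dx": 0.4, "dy": 1, "dz": 0, "roll": 0, "gripper": -1},
    {"dx": 0.4, "dy": 1, "dz": 0, "roll": 0, "gripper": -1},
    {"dx": 0.4, "dy": 1, "dz": 0, "roll": 0, "gripper": -1},
    {"dx": 0.4, "dy": 1, "dz": 0, "roll": 0, "gripper": -1}
  ]
}}

```text
time_s: 1.15
eef_pos: [0.4184, 0.4713, 0.231]
orientation: [1.0, 0.0, -0.0, 0.0]
ft_force: [-0.2, -0.5, 0.1]
grip_width: 0.0854
gripper_force: 0.0
```

Call:
{"op": "play_rows", "data": {
  "targets": [
    {"dx": 0.4, "dy": 1, "dz": 0, "roll": 0, "gripper": -1},
    {"dx": 0.4, "dy": 1, "dz": 0, "roll": 0, "gripper": -1},
    {"dx": 0.4, "dy": 1, "dz": 0, "roll": 0, "gripper": -1},
    {"dx": 0.4, "dy": 1, "dz": 0, "roll": 0, "gripper": -1},
    {"dx": 0.4, "dy": 1, "dz": 0, "roll": 0, "gripper": -1}
  ]
}}

```text
time_s: 1.65
eef_pos: [0.4784, 0.3214, 0.2312]
orientation: [1.0, 0.0, -0.0, 0.0]
ft_force: [0.5, 0.3, -1.8]
grip_width: 0.0855
gripper_force: 0.0
```

Call:
{"op": "play_rows", "data": {
  "targets": [
    {"dx": 0, "dy": 1, "dz": 0, "roll": 0, "gripper": -1},
    {"dx": 0, "dy": 1, "dz": 0, "roll": 0, "gripper": -1},
    {"dx": 0, "dy": 1, "dz": 0, "roll": 0, "gripper": -1},
    {"dx": 0, "dy": 1, "dz": 0, "roll": 0, "gripper": -1},
    {"dx": 0, "dy": 1, "dz": 0, "roll": 0, "gripper": -1}
  ]
}}

```text
time_s: 2.15
eef_pos: [0.478, 0.1715, 0.2312]
orientation: [1.0, 0.0, -0.0, 0.0]
ft_force: [-0.4, -0.4, -0.5]
grip_width: 0.0856
gripper_force: 0.0
```

Call:
{"op": "play_rows", "data": {
  "targets": [
    {"dx": 0, "dy": 1, "dz": 0, "roll": 0, "gripper": -1},
    {"dx": 0, "dy": 1, "dz": 0, "roll": 0, "gripper": -1},
    {"dx": 0, "dy": 1, "dz": 0, "roll": 0, "gripper": -1},
    {"dx": 0, "dy": 1, "dz": 0, "roll": 0, "gripper": -1},
    {"dx": 0, "dy": 1, "dz": 0, "roll": 0, "gripper": -1}
  ]
}}

```text
time_s: 2.65
eef_pos: [0.4781, 0.0216, 0.2313]
orientation: [1.0, 0.0, -0.0, -0.0]
ft_force: [0.1, 0.3, 0.6]
grip_width: 0.0853
gripper_force: 0.0
```

Call:
{"op": "play_rows", "data": {
  "targets": [
    {"dx": 0, "dy": 1, "dz": 0, "roll": 0, "gripper": -1},
    {"dx": 0, "dy": 1, "dz": 0, "roll": 0, "gripper": -1},
    {"dx": 0, "dy": 1, "dz": 0, "roll": 0, "gripper": -1},
    {"dx": 0, "dy": 1, "dz": 0, "roll": 0, "gripper": -1},
    {"dx": 0, "dy": 1, "dz": 0, "roll": 0, "gripper": -1}
  ]
}}

```text
time_s: 3.15
eef_pos: [0.4783, -0.1284, 0.2313]
orientation: [1.0, 0.0, -0.0, -0.0]
ft_force: [1.0, 0.1, -0.8]
grip_width: 0.0856
gripper_force: 0.0
```

Call:
{"op": "play_rows", "data": {
  "targets": [
    {"dx": 0, "dy": 1, "dz": 0, "roll": 0, "gripper": -1},
    {"dx": 0, "dy": 1, "dz": 0.5, "roll": 0, "gripper": -1},
    {"dx": 0, "dy": 1, "dz": 0.5, "roll": 0, "gripper": -1},
    {"dx": 0, "dy": 1, "dz": 0.5, "roll": 0, "gripper": -1},
    {"dx": 0, "dy": 0.2, "dz": 0.5, "roll": 0, "gripper": -1}
  ]
}}

```text
time_s: 3.65
eef_pos: [0.4783, -0.2555, 0.1703]
orientation: [1.0, -0.001, -0.0, 0.0]
ft_force: [0.0, 0.9, 0.5]
grip_width: 0.0855
gripper_force: 0.0
```

```bash
cat > look.py <<'E'
import sys
from workcell import env,eyes
from h import *
def look(name,cam="wrist"):
    m=eyes.camera_model(cam);p,d=eyes.snapshot(cam);im=p[:,:,::-1].copy();cv2.imwrite(f"pics/{name}.png",im);np.save(f"pics/{name}.npy",d)
    s=env.get_state();print(cam,"t",round(s["time_s"],2),"tcp",np.round(s["eef_pos"],4),"w",round(s["grip_width"],4));return m,im,d
def blobs(m,d,zlo,zhi,ctr,rad):
    v,u=np.nonzero(d>0);P=world(m,np.c_[u,v],d[v,u]);g=(P[:,2]>zlo)&(P[:,2]<zhi)&(np.hypot(*(P[:,:2]-ctr).T)<rad)
    Q=P[g];(c,r)=cv2.minEnclosingCircle((Q[:,:2]*1000).astype(np.float32));return len(Q),np.round(Q.mean(0),4),np.round(np.array(c)/1000,4),round(r/1000,4)
E
python3 - <<'E'
from look import *
m,im,d=look("w1")
print("stem",blobs(m,d,.086,.1,(.479,-.257),.03)); print("rim",blobs(m,d,.044,.053,(.477,-.257),.045)); print(pads(m,im,"D"))
E
```

```text
wrist t 3.7 tcp [ 0.4769 -0.2547  0.1676] w 0.0857
stem (483, array([ 0.4817, -0.2562,  0.0908]), array([ 0.481 , -0.2564]), 0.01)
rim (882, array([ 0.4849, -0.253 ,  0.0469]), array([ 0.48  , -0.2535]), 0.0258)
{'D': array([ 0.4758, -0.2544,  0.0377])}
```

View pics/w1.png

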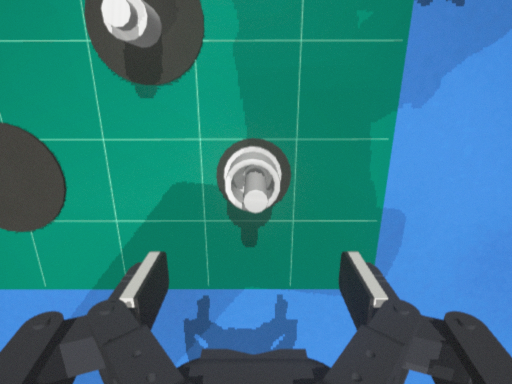

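The wrist view shows the stem top at (255,200), inside the housing rim at (252,170), and centred between the fingers. I'll descend and grip the shank.

Call:
{"op": "play_rows", "data": {
  "targets": [
    {"dx": 0.06, "dy": 0.03, "dz": 0.8, "roll": 0, "gripper": -1},
    {"dx": 0, "dy": 0, "dz": 0.9, "roll": 0, "gripper": -1},
    {"dx": 0, "dy": 0, "dz": 0.9, "roll": 0, "gripper": -1},
    {"dx": 0, "dy": 0, "dz": 0.7, "roll": 0, "gripper": -1},
    {"dx": 0, "dy": 0, "dz": 0.4, "roll": 0, "gripper": -1}
  ],
  "newtons": 40
}}

```text
time_s: 4.2
eef_pos: [0.4797, -0.2536, 0.0589]
orientation: [1.0, 0.001, -0.001, -0.0]
ft_force: [-1.1, -0.4, 0.2]
grip_width: 0.0854
gripper_force: 0.0
```

Call:
{"op": "play_rows", "data": {
  "targets": [
    {"dx": 0, "dy": 0, "dz": 0, "roll": 0, "gripper": 0.1},
    {"dx": 0, "dy": 0, "dz": 0, "roll": 0, "gripper": 0.3},
    {"dx": 0, "dy": 0, "dz": 0, "roll": 0, "gripper": 0.6},
    {"dx": 0, "dy": 0, "dz": 0, "roll": 0, "gripper": 1},
    {"dx": 0, "dy": 0, "dz": 0, "roll": 0, "gripper": 1}
  ]
}}

```text
time_s: 4.7
eef_pos: [0.4812, -0.2543, 0.0614]
orientation: [1.0, 0.001, 0.001, 0.0]
ft_force: [-0.8, 0.5, 3.9]
grip_width: 0.0185
gripper_force: 38.8
```

Call:
{"op": "play_rows", "data": {
  "targets": [
    {"dx": 0, "dy": 0, "dz": 0, "roll": 0, "gripper": 1},
    {"dx": 0, "dy": 0, "dz": 0, "roll": 0, "gripper": 1},
    {"dx": 0, "dy": 0, "dz": 0, "roll": 0, "gripper": 1},
    {"dx": 0, "dy": 0, "dz": 0, "roll": 0, "gripper": 1},
    {"dx": 0, "dy": 0, "dz": 0, "roll": 0, "gripper": 1}
  ]
}}

```text
time_s: 5.2
eef_pos: [0.4812, -0.2543, 0.0613]
orientation: [1.0, 0.001, 0.001, 0.0]
ft_force: [-0.6, 0.2, 6.2]
grip_width: 0.0188
gripper_force: 39.0
```

Call:
{"op": "play_rows", "data": {
  "targets": [
    {"dx": 0, "dy": 0, "dz": -0.4, "roll": 0, "gripper": 1},
    {"dx": 0, "dy": 0, "dz": -0.9, "roll": 0, "gripper": 1},
    {"dx": 0, "dy": 0, "dz": -1, "roll": 0, "gripper": 1},
    {"dx": 0, "dy": 0, "dz": -1, "roll": 0, "gripper": 1},
    {"dx": 0, "dy": 0, "dz": -0.9, "roll": 0, "gripper": 1}
  ]
}}

```text
time_s: 5.7
eef_pos: [0.4802, -0.2541, 0.1883]
orientation: [1.0, 0.0, 0.0, -0.0]
ft_force: [0.3, -0.1, -1.9]
grip_width: 0.0193
gripper_force: 39.3
```

Run:
```python
from look import *
m,im,d=look("w2")
print("rim",blobs(m,d,.044,.053,(.477,-.257),.045)); print(pads(m,im,"D"))
```

```text
wrist t 5.75 tcp [ 0.4824 -0.255   0.193 ] w 0.0188
rim (827, array([ 0.482 , -0.2537,  0.0467]), array([ 0.4799, -0.2538]), 0.0258)
{'D': array([ 0.4761, -0.2544,  0.0378])}
```

View pics/w2.png

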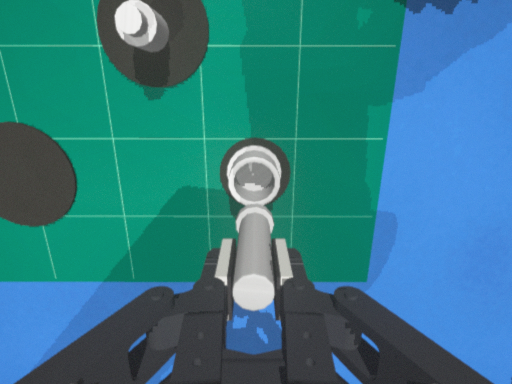

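The stem is held clear and upright at (255,255), and the housing still stands at (253,170). I'll carry the stem to the spare plate.

Call:
{"op": "play_rows", "data": {
  "targets": [
    {"dx": -0.19, "dy": -0.6, "dz": 0, "roll": 0, "gripper": 1},
    {"dx": 0, "dy": -1, "dz": 0, "roll": 0, "gripper": 1},
    {"dx": 0, "dy": -1, "dz": 0, "roll": 0, "gripper": 1},
    {"dx": 0, "dy": -1, "dz": 0, "roll": 0, "gripper": 1},
    {"dx": 0, "dy": -1, "dz": 0, "roll": 0, "gripper": 1}
  ]
}}

```text
time_s: 6.25
eef_pos: [0.4741, -0.1151, 0.1866]
orientation: [1.0, 0.0, -0.0, -0.0]
ft_force: [0.5, 0.6, -1.7]
grip_width: 0.0189
gripper_force: 39.4
```

Call:
{"op": "play_rows", "data": {
  "targets": [
    {"dx": 0, "dy": -1, "dz": 0, "roll": 0, "gripper": 1},
    {"dx": 0, "dy": -1, "dz": 0, "roll": 0, "gripper": 1},
    {"dx": 0, "dy": -1, "dz": 0, "roll": 0, "gripper": 1},
    {"dx": 0, "dy": -1, "dz": 0, "roll": 0, "gripper": 1},
    {"dx": 0, "dy": -1, "dz": 0, "roll": 0, "gripper": 1}
  ]
}}

```text
time_s: 6.75
eef_pos: [0.474, 0.035, 0.1867]
orientation: [1.0, 0.0, -0.0, -0.0]
ft_force: [1.1, 0.3, -1.9]
grip_width: 0.0189
gripper_force: 39.4
```

Call:
{"op": "play_rows", "data": {
  "targets": [
    {"dx": 0, "dy": -1, "dz": 0, "roll": 0, "gripper": 1},
    {"dx": 0, "dy": -1, "dz": 0, "roll": 0, "gripper": 1},
    {"dx": 0, "dy": -1, "dz": 0, "roll": 0, "gripper": 1},
    {"dx": 0, "dy": -1, "dz": 0, "roll": 0, "gripper": 1},
    {"dx": 0, "dy": -0.9, "dz": 0, "roll": 0, "gripper": 1}
  ]
}}

```text
time_s: 7.25
eef_pos: [0.4739, 0.1821, 0.1866]
orientation: [1.0, 0.001, -0.0, -0.0]
ft_force: [0.5, -0.5, -1.8]
grip_width: 0.0184
gripper_force: 39.4
```

Call:
{"op": "play_rows", "data": {
  "targets": [
    {"dx": 0, "dy": -0.7, "dz": 0, "roll": 0, "gripper": 1},
    {"dx": 0, "dy": -0.5, "dz": 0, "roll": 0, "gripper": 1},
    {"dx": 0, "dy": -0.25, "dz": 0, "roll": 0, "gripper": 1},
    {"dx": 0, "dy": 0, "dz": 0, "roll": 0, "gripper": 1},
    {"dx": 0, "dy": 0, "dz": 0, "roll": 0, "gripper": 1}
  ]
}}

```text
time_s: 7.75
eef_pos: [0.4742, 0.2237, 0.1862]
orientation: [1.0, 0.0, -0.0, 0.0]
ft_force: [-0.1, 0.1, -1.4]
grip_width: 0.0188
gripper_force: 39.5
```

Run:
```python
from look import *
m,im,d=look("w3")
t=env.get_state()["eef_pos"]
print("stemtop",blobs(m,d,.21,.25,t[:2],.02),"foot",blobs(m,d,.13,.16,t[:2],.02))
w=(im.min(2)>200).astype(np.uint8)
for c in cv2.findContours(w,cv2.RETR_EXTERNAL,cv2.CHAIN_APPROX_NONE)[0]:
    if cv2.contourArea(c)>1000: r=cv2.minAreaRect(c);print(r,plane(m,np.array(r[0]),.004).round(4))
```

```text
wrist t 7.8 tcp [0.4743 0.2235 0.1863] w 0.019
stemtop (3671, array([0.4797, 0.2234, 0.2221]), array([0.4792, 0.2236]), 0.0185) foot (675, array([0.4812, 0.2236, 0.1468]), array([0.4743, 0.2237]), 0.0128)
((225.96905517578125, 167.819580078125), (71.86759948730469, 73.0163345336914), 68.96248626708984) [[0.4777 0.2549 0.004 ]]
```

View pics/w3.png

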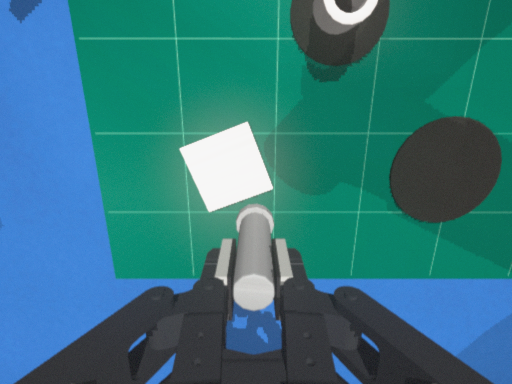

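The spare plate's centre is at (226,168), so I'm about 30 mm short in y. I'll finish the shift and descend.

Call:
{"op": "play_rows", "data": {
  "targets": [
    {"dx": 0.06, "dy": -0.6, "dz": 0, "roll": 0, "gripper": 1},
    {"dx": 0, "dy": -0.4, "dz": 0, "roll": 0, "gripper": 1},
    {"dx": 0, "dy": 0, "dz": 0.8, "roll": 0, "gripper": 1},
    {"dx": 0, "dy": 0, "dz": 1, "roll": 0, "gripper": 1},
    {"dx": 0, "dy": 0, "dz": 1, "roll": 0, "gripper": 1}
  ]
}}

```text
time_s: 8.3
eef_pos: [0.4764, 0.2551, 0.1017]
orientation: [1.0, 0.001, 0.0, -0.001]
ft_force: [-0.0, 0.8, -1.9]
grip_width: 0.019
gripper_force: 39.7
```

Call:
{"op": "play_rows", "data": {
  "targets": [
    {"dx": 0, "dy": 0, "dz": 0.8, "roll": 0, "gripper": 1},
    {"dx": 0, "dy": 0, "dz": 0.5, "roll": 0, "gripper": 1},
    {"dx": 0, "dy": 0, "dz": 0.2, "roll": 0, "gripper": 1},
    {"dx": 0, "dy": 0, "dz": 0, "roll": 0, "gripper": 1},
    {"dx": 0, "dy": 0, "dz": 0, "roll": 0, "gripper": 1}
  ]
}}

```text
time_s: 8.8
eef_pos: [0.4767, 0.2549, 0.058]
orientation: [1.0, 0.001, 0.0, -0.0]
ft_force: [-0.1, -0.1, -2.0]
grip_width: 0.0188
gripper_force: 39.7
```

Call:
{"op": "play_rows", "data": {
  "targets": [
    {"dx": 0, "dy": 0, "dz": 0.05, "roll": 0, "gripper": 1},
    {"dx": 0, "dy": 0, "dz": 0, "roll": 0, "gripper": 1},
    {"dx": 0, "dy": 0, "dz": 0.03, "roll": 0, "gripper": 1},
    {"dx": 0, "dy": 0, "dz": 0, "roll": 0, "gripper": 1},
    {"dx": 0, "dy": 0, "dz": 0, "roll": 0, "gripper": 1}
  ]
}}

```text
time_s: 9.3
eef_pos: [0.4762, 0.2544, 0.055]
orientation: [1.0, 0.0, 0.0, -0.0]
ft_force: [-0.5, 1.0, -2.4]
grip_width: 0.0189
gripper_force: 39.7
```

Call:
{"op": "play_rows", "data": {
  "targets": [
    {"dx": 0, "dy": 0, "dz": 0.03, "roll": 0, "gripper": 1},
    {"dx": 0, "dy": 0, "dz": 0, "roll": 0, "gripper": 1},
    {"dx": 0, "dy": 0, "dz": 0.03, "roll": 0, "gripper": 1},
    {"dx": 0, "dy": 0, "dz": 0, "roll": 0, "gripper": 1},
    {"dx": 0, "dy": 0, "dz": 0, "roll": 0, "gripper": 1}
  ]
}}

```text
time_s: 9.8
eef_pos: [0.4763, 0.2544, 0.0534]
orientation: [1.0, 0.0, 0.0, -0.0]
ft_force: [-0.6, -0.0, 3.5]
grip_width: 0.0188
gripper_force: 40.1
```

Call:
{"op": "play_rows", "data": {
  "targets": [
    {"dx": 0, "dy": 0, "dz": 0, "roll": 0, "gripper": 0.4},
    {"dx": 0, "dy": 0, "dz": 0, "roll": 0, "gripper": 0.1},
    {"dx": 0, "dy": 0, "dz": 0, "roll": 0, "gripper": -0.4},
    {"dx": 0, "dy": 0, "dz": 0, "roll": 0, "gripper": -1},
    {"dx": 0, "dy": 0, "dz": 0, "roll": 0, "gripper": -1}
  ]
}}

```text
time_s: 10.3
eef_pos: [0.4762, 0.2544, 0.0531]
orientation: [1.0, 0.0, 0.0, 0.0]
ft_force: [-0.5, 0.3, -0.4]
grip_width: 0.0795
gripper_force: 0.0
```

Call:
{"op": "play_rows", "data": {
  "targets": [
    {"dx": 0, "dy": 0, "dz": -0.4, "roll": 0, "gripper": -1},
    {"dx": 0, "dy": 0, "dz": -1, "roll": 0, "gripper": -1},
    {"dx": 0, "dy": 0, "dz": -1, "roll": 0, "gripper": -1},
    {"dx": 0, "dy": 0, "dz": -1, "roll": 0, "gripper": -1},
    {"dx": 0, "dy": 0, "dz": -0.6, "roll": 0, "gripper": -1}
  ]
}}

```text
time_s: 10.8
eef_pos: [0.477, 0.2549, 0.1767]
orientation: [1.0, 0.001, 0.001, -0.001]
ft_force: [0.2, 1.1, -0.2]
grip_width: 0.0853
gripper_force: 0.0
```

Run:
```python
from look import *
m,im,d=look("w4")
print("stem",blobs(m,d,.078,.09,(.477,.254),.03))
```

```text
wrist t 10.85 tcp [0.478  0.2556 0.179 ] w 0.0853
stem (429, array([0.4768, 0.2544, 0.0829]), array([0.476 , 0.2543]), 0.0101)
```

Call:
{"op": "play_rows", "data": {
  "targets": [
    {"dx": 0.12, "dy": 0.8, "dz": 0, "roll": 0, "gripper": -1},
    {"dx": 0, "dy": 1, "dz": 0, "roll": 0, "gripper": -1},
    {"dx": 0, "dy": 1, "dz": 0, "roll": 0, "gripper": -1},
    {"dx": 0, "dy": 1, "dz": 0, "roll": 0, "gripper": -1},
    {"dx": 0, "dy": 1, "dz": 0, "roll": 0, "gripper": -1}
  ]
}}

```text
time_s: 11.35
eef_pos: [0.4798, 0.1093, 0.1739]
orientation: [1.0, 0.001, 0.0, -0.0]
ft_force: [0.9, -0.1, 0.4]
grip_width: 0.0855
gripper_force: 0.0
```

Call:
{"op": "play_rows", "data": {
  "targets": [
    {"dx": 0, "dy": 1, "dz": 0, "roll": 0, "gripper": -1},
    {"dx": 0, "dy": 1, "dz": 0, "roll": 0, "gripper": -1},
    {"dx": 0, "dy": 1, "dz": 0, "roll": 0, "gripper": -1},
    {"dx": 0, "dy": 1, "dz": 0, "roll": 0, "gripper": -1},
    {"dx": 0, "dy": 1, "dz": 0, "roll": 0, "gripper": -1}
  ]
}}

```text
time_s: 11.85
eef_pos: [0.4799, -0.0408, 0.174]
orientation: [1.0, 0.001, 0.0, -0.0]
ft_force: [0.7, 0.3, -0.1]
grip_width: 0.0857
gripper_force: 0.0
```

Call:
{"op": "play_rows", "data": {
  "targets": [
    {"dx": 0, "dy": 1, "dz": 0, "roll": 0, "gripper": -1},
    {"dx": 0, "dy": 1, "dz": 0, "roll": 0, "gripper": -1},
    {"dx": 0, "dy": 1, "dz": 0, "roll": 0, "gripper": -1},
    {"dx": 0, "dy": 1, "dz": 0, "roll": 0, "gripper": -1},
    {"dx": 0, "dy": 1, "dz": 0, "roll": 0, "gripper": -1}
  ]
}}

```text
time_s: 12.35
eef_pos: [0.48, -0.1909, 0.1739]
orientation: [1.0, 0.0, 0.0, 0.0]
ft_force: [-0.4, 0.2, 0.9]
grip_width: 0.0853
gripper_force: 0.0
```

Call:
{"op": "play_rows", "data": {
  "targets": [
    {"dx": 0, "dy": 1, "dz": 0, "roll": 0, "gripper": -1},
    {"dx": 0, "dy": 0.7, "dz": 0, "roll": 0, "gripper": -1},
    {"dx": 0, "dy": 0.44, "dz": 0, "roll": 0, "gripper": -1},
    {"dx": 0, "dy": 0, "dz": 0, "roll": 0, "gripper": -1},
    {"dx": 0, "dy": 0, "dz": 0, "roll": 0, "gripper": -1}
  ]
}}

```text
time_s: 12.85
eef_pos: [0.4801, -0.2536, 0.1733]
orientation: [1.0, 0.0, 0.0, -0.0]
ft_force: [-0.7, -0.0, -0.6]
grip_width: 0.0855
gripper_force: 0.0
```

Run:
```python
from look import *
m,im,d=look("w5")
print("rim",blobs(m,d,.044,.053,(.479,-.254),.045)); print(pads(m,im,"ABD"))
```

```text
wrist t 12.9 tcp [ 0.4801 -0.2533  0.1733] w 0.0854
rim (945, array([ 0.4809, -0.2536,  0.0468]), array([ 0.4799, -0.2535]), 0.0258)
{'D': array([ 0.4757, -0.2544,  0.0377]), 'A': array([0.4735, 0.009 , 0.0502]), 'B': array([ 0.6226, -0.1557,  0.0432])}
```

Call:
{"op": "play_rows", "data": {
  "targets": [
    {"dx": 0, "dy": 0, "dz": 1, "roll": 0, "gripper": -1},
    {"dx": 0, "dy": 0, "dz": 1, "roll": 0, "gripper": -1},
    {"dx": 0, "dy": 0, "dz": 1, "roll": 0, "gripper": -1},
    {"dx": 0, "dy": 0, "dz": 1, "roll": 0, "gripper": -1},
    {"dx": 0, "dy": 0, "dz": 0.8, "roll": 0, "gripper": -1}
  ],
  "newtons": 40
}}

```text
time_s: 13.4
eef_pos: [0.48, -0.2527, 0.0279]
orientation: [1.0, 0.001, -0.0, -0.0]
ft_force: [0.1, 0.7, 0.5]
grip_width: 0.0852
gripper_force: 0.0
```

Call:
{"op": "play_rows", "data": {
  "targets": [
    {"dx": 0, "dy": 0, "dz": 0.45, "roll": 0, "gripper": -1},
    {"dx": 0, "dy": 0, "dz": 0, "roll": 0, "gripper": -0.5},
    {"dx": 0, "dy": 0, "dz": 0, "roll": 0, "gripper": -0.3},
    {"dx": 0, "dy": 0, "dz": 0, "roll": 0, "gripper": -0.1},
    {"dx": 0, "dy": 0, "dz": 0, "roll": 0, "gripper": 0.2}
  ]
}}

```text
time_s: 13.9
eef_pos: [0.4811, -0.2536, 0.0169]
orientation: [1.0, 0.001, 0.001, 0.0]
ft_force: [-0.2, 2.9, 3.4]
grip_width: 0.0514
gripper_force: 42.4
```

Call:
{"op": "play_rows", "data": {
  "targets": [
    {"dx": 0, "dy": 0, "dz": 0, "roll": 0, "gripper": 1},
    {"dx": 0, "dy": 0, "dz": 0, "roll": 0, "gripper": 1},
    {"dx": 0, "dy": 0, "dz": 0, "roll": 0, "gripper": 1},
    {"dx": 0, "dy": 0, "dz": 0, "roll": 0, "gripper": 1},
    {"dx": 0, "dy": 0, "dz": 0, "roll": 0, "gripper": 1}
  ],
  "newtons": 50
}}

```text
time_s: 14.4
eef_pos: [0.4811, -0.2536, 0.0169]
orientation: [1.0, 0.001, 0.001, 0.0]
ft_force: [0.4, 3.3, 6.9]
grip_width: 0.0511
gripper_force: 50.9
```

Call:
{"op": "play_rows", "data": {
  "targets": [
    {"dx": 0, "dy": 0, "dz": -0.4, "roll": 0, "gripper": 1},
    {"dx": 0, "dy": 0, "dz": -1, "roll": 0, "gripper": 1},
    {"dx": 0, "dy": 0, "dz": -1, "roll": 0, "gripper": 1},
    {"dx": 0, "dy": -0.8, "dz": -0.6, "roll": 0, "gripper": 1},
    {"dx": 0, "dy": -1, "dz": 0, "roll": 0, "gripper": 1}
  ]
}}

```text
time_s: 14.9
eef_pos: [0.4818, -0.2003, 0.1092]
orientation: [1.0, -0.0, 0.003, 0.0]
ft_force: [0.6, 0.2, -3.3]
grip_width: 0.0511
gripper_force: 53.0
```

Call:
{"op": "play_rows", "data": {
  "targets": [
    {"dx": 0, "dy": -1, "dz": 0, "roll": 0, "gripper": 1},
    {"dx": 0, "dy": -1, "dz": 0, "roll": 0, "gripper": 1},
    {"dx": 0, "dy": -0.6, "dz": 0, "roll": 0, "gripper": 1},
    {"dx": 0, "dy": -0.4, "dz": 0, "roll": 0, "gripper": 1},
    {"dx": 0, "dy": 0, "dz": 0, "roll": 0, "gripper": 1}
  ]
}}

```text
time_s: 15.4
eef_pos: [0.4802, -0.1089, 0.1063]
orientation: [1.0, 0.001, 0.0, -0.0]
ft_force: [0.0, -0.7, -1.8]
grip_width: 0.0512
gripper_force: 53.0
```

Run:
```python
from look import *
m,im,d=look("w6");t=env.get_state()["eef_pos"]
print(t,"rim",blobs(m,d,t[2]+.025,t[2]+.036,t[:2],.032));print(pads(m,im))
```

```text
wrist t 15.45 tcp [ 0.4802 -0.1095  0.1061] w 0.051
[ 0.4801543  -0.10951668  0.10608142] rim (5279, array([ 0.4814, -0.1087,  0.1357]), array([ 0.4835, -0.1095]), 0.0308)
{'D': array([ 0.4773, -0.2533,  0.0391]), 'A': array([0.4732, 0.0094, 0.0599]), 'B': array([ 0.6235, -0.1549,  0.0411])}
```

View pics/w6.png

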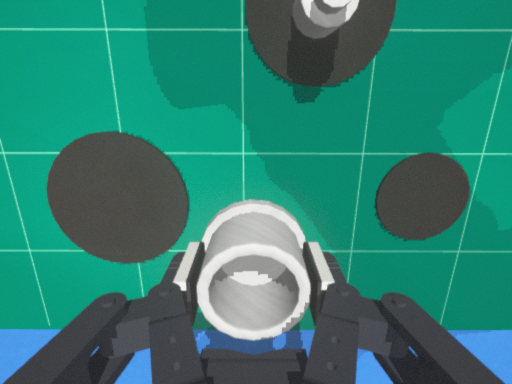

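The wrist view shows pad A in full at (118,197) and pad D in full at (422,197), with the housing held upright between the fingers.

Call:
{"op": "play_rows", "data": {
  "targets": [
    {"dx": -0.23, "dy": -0.8, "dz": 0, "roll": 0, "gripper": 1},
    {"dx": 0, "dy": -1, "dz": 0, "roll": 0, "gripper": 1},
    {"dx": 0, "dy": -1, "dz": 0, "roll": 0, "gripper": 1},
    {"dx": 0, "dy": -0.75, "dz": 0, "roll": 0, "gripper": 1},
    {"dx": 0, "dy": -0.4, "dz": 0, "roll": 0, "gripper": 1}
  ]
}}

```text
time_s: 15.95
eef_pos: [0.4733, 0.0093, 0.1058]
orientation: [1.0, 0.001, 0.0, -0.0]
ft_force: [-0.1, -0.2, -1.3]
grip_width: 0.0512
gripper_force: 53.1
```

Call:
{"op": "play_rows", "data": {
  "targets": [
    {"dx": 0, "dy": 0, "dz": 0.7, "roll": 0, "gripper": 1},
    {"dx": 0, "dy": 0, "dz": 1, "roll": 0, "gripper": 1},
    {"dx": 0, "dy": 0, "dz": 0.8, "roll": 0, "gripper": 1},
    {"dx": 0, "dy": 0, "dz": 0.35, "roll": 0, "gripper": 1},
    {"dx": 0, "dy": 0, "dz": 0, "roll": 0, "gripper": 1}
  ]
}}

```text
time_s: 16.45
eef_pos: [0.4723, 0.0077, 0.0189]
orientation: [1.0, 0.0, -0.002, 0.001]
ft_force: [0.0, 0.2, -1.8]
grip_width: 0.051
gripper_force: 53.0
```

Call:
{"op": "play_rows", "data": {
  "targets": [
    {"dx": 0, "dy": 0, "dz": 0.05, "roll": 0, "gripper": 1},
    {"dx": 0, "dy": 0, "dz": 0.03, "roll": 0, "gripper": 1},
    {"dx": 0, "dy": 0, "dz": 0.03, "roll": 0, "gripper": 1},
    {"dx": 0, "dy": 0, "dz": 0, "roll": 0, "gripper": 1},
    {"dx": 0, "dy": 0, "dz": 0, "roll": 0, "gripper": 1}
  ]
}}

```text
time_s: 16.95
eef_pos: [0.4733, 0.0088, 0.0172]
orientation: [1.0, 0.0, 0.0, -0.0]
ft_force: [-0.5, 0.0, -2.1]
grip_width: 0.0512
gripper_force: 53.1
```

Call:
{"op": "play_rows", "data": {
  "targets": [
    {"dx": 0, "dy": 0, "dz": 0.03, "roll": 0, "gripper": 1},
    {"dx": 0, "dy": 0, "dz": 0, "roll": 0, "gripper": 1},
    {"dx": 0, "dy": 0, "dz": 0, "roll": 0, "gripper": 1},
    {"dx": 0, "dy": 0, "dz": 0, "roll": 0, "gripper": 1},
    {"dx": 0, "dy": 0, "dz": 0, "roll": 0, "gripper": 1}
  ]
}}

```text
time_s: 17.45
eef_pos: [0.4733, 0.0088, 0.0169]
orientation: [1.0, 0.001, 0.0, -0.0]
ft_force: [-3.9, 0.6, 10.7]
grip_width: 0.0513
gripper_force: 54.3
```

Call:
{"op": "play_rows", "data": {
  "targets": [
    {"dx": 0, "dy": 0, "dz": 0, "roll": 0, "gripper": -0.25},
    {"dx": 0, "dy": 0, "dz": 0, "roll": 0, "gripper": -0.5},
    {"dx": 0, "dy": 0, "dz": 0, "roll": 0, "gripper": -1},
    {"dx": 0, "dy": 0, "dz": 0, "roll": 0, "gripper": -1},
    {"dx": 0, "dy": 0, "dz": 0, "roll": 0, "gripper": -1}
  ]
}}

```text
time_s: 17.95
eef_pos: [0.4731, 0.0087, 0.0158]
orientation: [1.0, 0.0, -0.0, 0.0]
ft_force: [-0.2, -0.5, 0.1]
grip_width: 0.0852
gripper_force: 0.0
```

Call:
{"op": "play_rows", "data": {
  "targets": [
    {"dx": 0, "dy": 0, "dz": -0.4, "roll": 0, "gripper": -1},
    {"dx": 0, "dy": 0, "dz": -1, "roll": 0, "gripper": -1},
    {"dx": 0, "dy": 0, "dz": -1, "roll": 0, "gripper": -1},
    {"dx": 0, "dy": 0, "dz": -1, "roll": 0, "gripper": -1},
    {"dx": 0, "dy": 0, "dz": -1, "roll": 0, "gripper": -1}
  ]
}}

```text
time_s: 18.45
eef_pos: [0.4728, 0.0086, 0.1491]
orientation: [1.0, 0.0, -0.0, 0.0]
ft_force: [1.6, 0.8, 0.3]
grip_width: 0.0857
gripper_force: 0.0
```

Run:
```python
from look import *
m,im,d=look("w7")
print("rim",blobs(m,d,.044,.053,(.473,.009),.045)); print(pads(m,im))
```

```text
wrist t 18.5 tcp [0.4756 0.0092 0.154 ] w 0.0853
rim (1114, array([0.4734, 0.0097, 0.0467]), array([0.4722, 0.0097]), 0.0259)
{'D': array([ 0.4634, -0.2101,  0.0266]), 'A': array([0.4728, 0.0103, 0.0596]), 'B': array([ 0.6227, -0.1537,  0.0413]), 'C': array([0.6315, 0.1421, 0.0408])}
```

The housing is centred on A within about 1 mm. Now I'll take the stem from the spare plate to D.

Call:
{"op": "play_rows", "data": {
  "targets": [
    {"dx": 0.1, "dy": -0.8, "dz": 0, "roll": 0, "gripper": -1},
    {"dx": 0, "dy": -1, "dz": 0, "roll": 0, "gripper": -1},
    {"dx": 0, "dy": -1, "dz": 0, "roll": 0, "gripper": -1},
    {"dx": 0, "dy": -1, "dz": 0, "roll": 0, "gripper": -1},
    {"dx": 0, "dy": -1, "dz": 0, "roll": 0, "gripper": -1}
  ]
}}

```text
time_s: 19.0
eef_pos: [0.4758, 0.1538, 0.1477]
orientation: [1.0, 0.0, -0.0, 0.0]
ft_force: [0.3, -0.2, -0.4]
grip_width: 0.0852
gripper_force: 0.0
```

Call:
{"op": "play_rows", "data": {
  "targets": [
    {"dx": 0, "dy": -1, "dz": 0, "roll": 0, "gripper": -1},
    {"dx": 0, "dy": -1, "dz": 0, "roll": 0, "gripper": -1},
    {"dx": 0, "dy": -0.8, "dz": 0, "roll": 0, "gripper": -1},
    {"dx": 0, "dy": -0.58, "dz": 0, "roll": 0, "gripper": -1},
    {"dx": 0, "dy": 0, "dz": 0, "roll": 0, "gripper": -1}
  ]
}}

```text
time_s: 19.5
eef_pos: [0.476, 0.2558, 0.1475]
orientation: [1.0, 0.001, 0.0, 0.0]
ft_force: [-1.3, 0.2, -0.5]
grip_width: 0.0855
gripper_force: 0.0
```

Run:
```python
from look import *
m,im,d=look("w8")
print("stem",blobs(m,d,.078,.09,(.477,.254),.03))
```

```text
wrist t 19.55 tcp [0.4757 0.2546 0.1475] w 0.0853
stem (545, array([0.477 , 0.2544, 0.0828]), array([0.4761, 0.2546]), 0.01)
```

Call:
{"op": "play_rows", "data": {
  "targets": [
    {"dx": 0, "dy": 0, "dz": 0.8, "roll": 0, "gripper": -1},
    {"dx": 0, "dy": 0, "dz": 1, "roll": 0, "gripper": -1},
    {"dx": 0, "dy": 0, "dz": 0.9, "roll": 0, "gripper": -1},
    {"dx": 0, "dy": 0, "dz": 0.43, "roll": 0, "gripper": -1},
    {"dx": 0, "dy": 0, "dz": 0, "roll": 0, "gripper": -0.4}
  ],
  "newtons": 40
}}

```text
time_s: 20.05
eef_pos: [0.4747, 0.2519, 0.052]
orientation: [1.0, -0.0, -0.002, 0.002]
ft_force: [0.3, 0.9, 0.0]
grip_width: 0.0732
gripper_force: 0.0
```

Call:
{"op": "play_rows", "data": {
  "targets": [
    {"dx": 0, "dy": 0, "dz": 0, "roll": 0, "gripper": 0.1},
    {"dx": 0, "dy": 0, "dz": 0, "roll": 0, "gripper": 0.3},
    {"dx": 0, "dy": 0, "dz": 0, "roll": 0, "gripper": 0.6},
    {"dx": 0, "dy": 0, "dz": 0, "roll": 0, "gripper": 1},
    {"dx": 0, "dy": 0, "dz": 0, "roll": 0, "gripper": 1}
  ]
}}

```text
time_s: 20.55
eef_pos: [0.4764, 0.2544, 0.055]
orientation: [1.0, 0.001, 0.001, -0.0]
ft_force: [-0.7, -1.2, 6.9]
grip_width: 0.0187
gripper_force: 38.9
```

Call:
{"op": "play_rows", "data": {
  "targets": [
    {"dx": 0, "dy": 0, "dz": 0, "roll": 0, "gripper": 1},
    {"dx": 0, "dy": 0, "dz": 0, "roll": 0, "gripper": 1},
    {"dx": 0, "dy": 0, "dz": 0, "roll": 0, "gripper": 1},
    {"dx": 0, "dy": 0, "dz": 0, "roll": 0, "gripper": 1},
    {"dx": 0, "dy": 0, "dz": 0, "roll": 0, "gripper": 1}
  ]
}}

```text
time_s: 21.05
eef_pos: [0.4764, 0.2543, 0.055]
orientation: [1.0, 0.001, 0.001, -0.0]
ft_force: [-0.9, -1.2, 6.0]
grip_width: 0.0183
gripper_force: 38.9
```

Call:
{"op": "play_rows", "data": {
  "targets": [
    {"dx": 0, "dy": 0, "dz": -0.4, "roll": 0, "gripper": 1},
    {"dx": 0, "dy": 0, "dz": -0.8, "roll": 0, "gripper": 1},
    {"dx": 0, "dy": 0, "dz": -1, "roll": 0, "gripper": 1},
    {"dx": 0, "dy": 0, "dz": -1, "roll": 0, "gripper": 1},
    {"dx": 0, "dy": 0, "dz": -0.8, "roll": 0, "gripper": 1}
  ]
}}

```text
time_s: 21.55
eef_pos: [0.4759, 0.2542, 0.1764]
orientation: [1.0, 0.0, 0.0, -0.001]
ft_force: [0.5, 0.6, -1.8]
grip_width: 0.0185
gripper_force: 39.2
```

Call:
{"op": "play_rows", "data": {
  "targets": [
    {"dx": 0.02, "dy": 0.6, "dz": 0, "roll": 0, "gripper": 1},
    {"dx": 0, "dy": 1, "dz": 0, "roll": 0, "gripper": 1},
    {"dx": 0, "dy": 1, "dz": 0, "roll": 0, "gripper": 1},
    {"dx": 0, "dy": 1, "dz": 0, "roll": 0, "gripper": 1},
    {"dx": 0, "dy": 1, "dz": 0, "roll": 0, "gripper": 1}
  ]
}}

```text
time_s: 22.05
eef_pos: [0.4756, 0.1143, 0.1737]
orientation: [1.0, 0.0, -0.0, 0.0]
ft_force: [0.8, -0.2, -2.6]
grip_width: 0.019
gripper_force: 39.3
```

Call:
{"op": "play_rows", "data": {
  "targets": [
    {"dx": 0, "dy": 1, "dz": 0, "roll": 0, "gripper": 1},
    {"dx": 0, "dy": 1, "dz": 0, "roll": 0, "gripper": 1},
    {"dx": 0, "dy": 1, "dz": 0, "roll": 0, "gripper": 1},
    {"dx": 0, "dy": 1, "dz": 0, "roll": 0, "gripper": 1},
    {"dx": 0, "dy": 1, "dz": 0, "roll": 0, "gripper": 1}
  ]
}}

```text
time_s: 22.55
eef_pos: [0.4757, -0.0355, 0.1738]
orientation: [1.0, 0.0, -0.0, -0.0]
ft_force: [0.5, -0.2, -2.5]
grip_width: 0.0187
gripper_force: 39.3
```

Call:
{"op": "play_rows", "data": {
  "targets": [
    {"dx": 0, "dy": 1, "dz": 0, "roll": 0, "gripper": 1},
    {"dx": 0, "dy": 1, "dz": 0, "roll": 0, "gripper": 1},
    {"dx": 0, "dy": 1, "dz": 0, "roll": 0, "gripper": 1},
    {"dx": 0, "dy": 1, "dz": 0, "roll": 0, "gripper": 1},
    {"dx": 0, "dy": 1, "dz": 0, "roll": 0, "gripper": 1}
  ]
}}

```text
time_s: 23.05
eef_pos: [0.4757, -0.1853, 0.1737]
orientation: [1.0, 0.0, -0.0, -0.0]
ft_force: [1.3, 0.6, -1.9]
grip_width: 0.019
gripper_force: 39.3
```

Call:
{"op": "play_rows", "data": {
  "targets": [
    {"dx": 0, "dy": 1, "dz": 0, "roll": 0, "gripper": 1},
    {"dx": 0, "dy": 0.8, "dz": 0, "roll": 0, "gripper": 1},
    {"dx": 0, "dy": 0.53, "dz": 0, "roll": 0, "gripper": 1},
    {"dx": 0, "dy": 0, "dz": 0, "roll": 0, "gripper": 1},
    {"dx": 0, "dy": 0, "dz": 0, "roll": 0, "gripper": 1}
  ]
}}

```text
time_s: 23.55
eef_pos: [0.476, -0.2539, 0.1735]
orientation: [1.0, -0.0, -0.001, -0.0]
ft_force: [-0.2, 0.8, -2.1]
grip_width: 0.0189
gripper_force: 39.3
```

Call:
{"op": "play_rows", "data": {
  "targets": [
    {"dx": 0.03, "dy": 0, "dz": 0.8, "roll": 0, "gripper": 1},
    {"dx": 0, "dy": 0, "dz": 1, "roll": 0, "gripper": 1},
    {"dx": 0, "dy": 0, "dz": 1, "roll": 0, "gripper": 1},
    {"dx": 0, "dy": 0, "dz": 0.7, "roll": 0, "gripper": 1},
    {"dx": 0, "dy": 0, "dz": 0.37, "roll": 0, "gripper": 1}
  ]
}}

```text
time_s: 24.05
eef_pos: [0.4766, -0.2528, 0.0562]
orientation: [1.0, 0.001, -0.001, -0.0]
ft_force: [-0.2, -0.1, -1.9]
grip_width: 0.0188
gripper_force: 39.4
```

Call:
{"op": "play_rows", "data": {
  "targets": [
    {"dx": 0, "dy": 0, "dz": 0, "roll": 0, "gripper": 1},
    {"dx": 0, "dy": 0, "dz": 0.03, "roll": 0, "gripper": 1},
    {"dx": 0, "dy": 0, "dz": 0.03, "roll": 0, "gripper": 1},
    {"dx": 0, "dy": 0, "dz": 0, "roll": 0, "gripper": 1},
    {"dx": 0, "dy": 0, "dz": 0, "roll": 0, "gripper": 1}
  ]
}}

```text
time_s: 24.55
eef_pos: [0.4782, -0.2539, 0.0568]
orientation: [1.0, 0.0, 0.001, 0.0]
ft_force: [0.3, -0.1, -2.0]
grip_width: 0.0192
gripper_force: 39.5
```

Call:
{"op": "play_rows", "data": {
  "targets": [
    {"dx": -0.02, "dy": 0, "dz": 0.03, "roll": 0, "gripper": 1},
    {"dx": 0, "dy": 0, "dz": 0.03, "roll": 0, "gripper": 1},
    {"dx": 0, "dy": 0, "dz": 0.02, "roll": 0, "gripper": 1},
    {"dx": 0, "dy": 0, "dz": 0, "roll": 0, "gripper": 1},
    {"dx": 0, "dy": 0, "dz": 0, "roll": 0, "gripper": 1}
  ]
}}

```text
time_s: 25.05
eef_pos: [0.4777, -0.2541, 0.055]
orientation: [1.0, 0.001, 0.001, 0.0]
ft_force: [-3.2, 1.4, 10.5]
grip_width: 0.0188
gripper_force: 40.7
```

Call:
{"op": "play_rows", "data": {
  "targets": [
    {"dx": 0, "dy": 0, "dz": 0, "roll": 0, "gripper": 0.4},
    {"dx": 0, "dy": 0, "dz": 0, "roll": 0, "gripper": 0.1},
    {"dx": 0, "dy": 0, "dz": 0, "roll": 0, "gripper": -0.4},
    {"dx": 0, "dy": 0, "dz": 0, "roll": 0, "gripper": -1},
    {"dx": 0, "dy": 0, "dz": 0, "roll": 0, "gripper": -1}
  ]
}}

```text
time_s: 25.55
eef_pos: [0.4772, -0.2538, 0.0536]
orientation: [1.0, 0.0, -0.0, -0.0]
ft_force: [0.3, -0.2, 0.4]
grip_width: 0.0798
gripper_force: 0.0
```

Call:
{"op": "play_rows", "data": {
  "targets": [
    {"dx": 0, "dy": 0, "dz": -0.4, "roll": 0, "gripper": -1},
    {"dx": 0, "dy": 0, "dz": -1, "roll": 0, "gripper": -1},
    {"dx": 0, "dy": 0, "dz": -1, "roll": 0, "gripper": -1},
    {"dx": 0, "dy": 0, "dz": -1, "roll": 0, "gripper": -1},
    {"dx": 0, "dy": 0, "dz": -0.4, "roll": 0, "gripper": -1}
  ]
}}

```text
time_s: 26.05
eef_pos: [0.4787, -0.2543, 0.1718]
orientation: [1.0, 0.001, 0.002, 0.001]
ft_force: [-1.1, -0.5, -0.2]
grip_width: 0.0853
gripper_force: 0.0
```

Run:
```python
from look import *
m,im,d=look("w9")
print("stem",blobs(m,d,.078,.09,(.477,-.254),.03),pads(m,im))
```

```text
wrist t 26.1 tcp [ 0.479  -0.2544  0.1724] w 0.0852
stem (447, array([ 0.478 , -0.2535,  0.0828]), array([ 0.4773, -0.2536]), 0.0098) {'D': array([ 0.4775, -0.2546,  0.038 ]), 'A': array([0.4877, 0.04  , 0.0423]), 'B': array([ 0.6227, -0.1556,  0.0429])}
```

Call:
{"op": "play_rows", "data": {
  "targets": [
    {"dx": 0.8, "dy": -0.6, "dz": 0, "roll": 0, "gripper": -1},
    {"dx": 1, "dy": -0.7, "dz": 0, "roll": 0, "gripper": -1},
    {"dx": 1, "dy": -0.7, "dz": 0, "roll": 0, "gripper": -1},
    {"dx": 1, "dy": -0.7, "dz": 0, "roll": 0, "gripper": -1},
    {"dx": 0.7, "dy": -0.6, "dz": 0, "roll": 0, "gripper": -1}
  ]
}}

```text
time_s: 26.6
eef_pos: [0.6133, -0.1535, 0.1669]
orientation: [1.0, 0.001, -0.0, -0.0]
ft_force: [0.0, -0.3, -0.2]
grip_width: 0.0857
gripper_force: 0.0
```

Run:
```python
from look import *
m,im,d=look("w10")
print("plug",blobs(m,d,.056,.066,(.62,-.154),.03),"stem",pads(m,im))
```

```text
wrist t 26.65 tcp [ 0.6159 -0.1516  0.1666] w 0.0856
plug (473, array([ 0.6199, -0.1532,  0.059 ]), array([ 0.6195, -0.1531]), 0.0109) stem {'B': array([ 0.6223, -0.1551,  0.0526])}
```

View pics/w10.png

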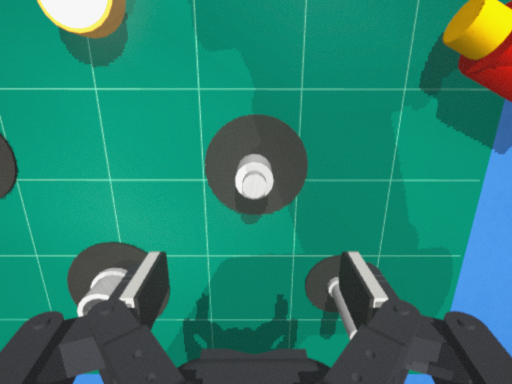

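The stem stands on D, and the plug is at (255,180), centred between the fingers on pad B. I'll let the arm settle, then read the TCP.

Call:
{"op": "play_rows", "data": {
  "targets": [
    {"dx": 0, "dy": 0, "dz": 0.5, "roll": 0, "gripper": -1},
    {"dx": 0, "dy": 0, "dz": 0.5, "roll": 0, "gripper": -1},
    {"dx": 0, "dy": 0, "dz": 0, "roll": 0, "gripper": -1},
    {"dx": 0, "dy": 0, "dz": 0, "roll": 0, "gripper": -1},
    {"dx": 0, "dy": 0, "dz": 0, "roll": 0, "gripper": -1}
  ]
}}

```text
time_s: 27.15
eef_pos: [0.6124, -0.1549, 0.1384]
orientation: [1.0, 0.0, 0.0, 0.0]
ft_force: [0.5, 0.2, -0.2]
grip_width: 0.085
gripper_force: 0.0
```

Run:
```python
from look import *
m,im,d=look("w11")
print("plug",blobs(m,d,.056,.066,(.62,-.154),.03),"stem",pads(m,im))
```

```text
wrist t 27.2 tcp [ 0.6125 -0.1549  0.1386] w 0.0854
plug (580, array([ 0.6199, -0.1531,  0.059 ]), array([ 0.6193, -0.1531]), 0.0109) stem {'B': array([ 0.6223, -0.1551,  0.0527])}
```

Call:
{"op": "play_rows", "data": {
  "targets": [
    {"dx": 0.23, "dy": -0.06, "dz": 0.4, "roll": 0, "gripper": -1},
    {"dx": 0, "dy": 0, "dz": 1, "roll": 0, "gripper": -1},
    {"dx": 0, "dy": 0, "dz": 1, "roll": 0, "gripper": -1},
    {"dx": 0, "dy": 0, "dz": 1, "roll": 0, "gripper": -1},
    {"dx": 0, "dy": 0, "dz": 0.6, "roll": 0, "gripper": -1}
  ],
  "newtons": 50
}}

```text
time_s: 27.7
eef_pos: [0.6181, -0.1528, 0.0148]
orientation: [1.0, 0.0, -0.001, -0.0]
ft_force: [0.0, 0.3, -0.9]
grip_width: 0.0857
gripper_force: 0.0
```

Call:
{"op": "play_rows", "data": {
  "targets": [
    {"dx": 0, "dy": 0, "dz": 0.2, "roll": 0, "gripper": -0.3},
    {"dx": 0, "dy": 0, "dz": 0, "roll": 0, "gripper": 0},
    {"dx": 0, "dy": 0, "dz": 0, "roll": 0, "gripper": 0.2},
    {"dx": 0, "dy": 0, "dz": 0, "roll": 0, "gripper": 0.5},
    {"dx": 0, "dy": 0, "dz": 0, "roll": 0, "gripper": 1}
  ]
}}

```text
time_s: 28.2
eef_pos: [0.6202, -0.1529, 0.0132]
orientation: [1.0, 0.001, 0.001, 0.0]
ft_force: [-0.4, 0.6, 3.4]
grip_width: 0.0344
gripper_force: 50.3
```

Call:
{"op": "play_rows", "data": {
  "targets": [
    {"dx": 0, "dy": 0, "dz": 0, "roll": 0, "gripper": 1},
    {"dx": 0, "dy": 0, "dz": 0, "roll": 0, "gripper": 1},
    {"dx": 0, "dy": 0, "dz": 0, "roll": 0, "gripper": 1},
    {"dx": 0, "dy": 0, "dz": 0, "roll": 0, "gripper": 1},
    {"dx": 0, "dy": 0, "dz": 0, "roll": 0, "gripper": 1}
  ]
}}

```text
time_s: 28.7
eef_pos: [0.6202, -0.1529, 0.0132]
orientation: [1.0, 0.001, 0.001, 0.0]
ft_force: [0.5, 1.2, 6.4]
grip_width: 0.035
gripper_force: 50.6
```

Call:
{"op": "play_rows", "data": {
  "targets": [
    {"dx": 0, "dy": 0, "dz": -0.3, "roll": 0, "gripper": 1},
    {"dx": 0, "dy": 0, "dz": -0.8, "roll": 0, "gripper": 1},
    {"dx": 0, "dy": 0, "dz": -1, "roll": 0, "gripper": 1},
    {"dx": 0, "dy": 0, "dz": -1, "roll": 0, "gripper": 1},
    {"dx": 0, "dy": 0, "dz": -0.4, "roll": 0, "gripper": 1}
  ]
}}

```text
time_s: 29.2
eef_pos: [0.6198, -0.1529, 0.1196]
orientation: [1.0, 0.0, 0.002, -0.0]
ft_force: [0.9, -0.4, -4.0]
grip_width: 0.0345
gripper_force: 50.5
```

Call:
{"op": "play_rows", "data": {
  "targets": [
    {"dx": -0.32, "dy": -0.9, "dz": 0, "roll": 0, "gripper": 1},
    {"dx": -0.32, "dy": -0.9, "dz": 0, "roll": 0, "gripper": 1},
    {"dx": -0.32, "dy": -0.9, "dz": 0, "roll": 0, "gripper": 1},
    {"dx": -0.32, "dy": -0.9, "dz": 0, "roll": 0, "gripper": 1},
    {"dx": -0.32, "dy": -0.9, "dz": 0, "roll": 0, "gripper": 1}
  ]
}}

```text
time_s: 29.7
eef_pos: [0.5693, -0.0171, 0.1156]
orientation: [1.0, 0.0, -0.001, -0.0]
ft_force: [0.7, 0.8, -4.5]
grip_width: 0.0348
gripper_force: 50.8
```

Call:
{"op": "play_rows", "data": {
  "targets": [
    {"dx": -0.32, "dy": -0.9, "dz": 0, "roll": 0, "gripper": 1},
    {"dx": -0.32, "dy": -0.9, "dz": 0, "roll": 0, "gripper": 1},
    {"dx": -0.32, "dy": -0.9, "dz": 0, "roll": 0, "gripper": 1},
    {"dx": -0.32, "dy": -0.9, "dz": 0, "roll": 0, "gripper": 1},
    {"dx": -0.32, "dy": -0.9, "dz": 0, "roll": 0, "gripper": 1}
  ]
}}

```text
time_s: 30.2
eef_pos: [0.5213, 0.1177, 0.1158]
orientation: [1.0, 0.0, -0.001, 0.0]
ft_force: [1.0, 0.9, -4.2]
grip_width: 0.0349
gripper_force: 50.8
```

Call:
{"op": "play_rows", "data": {
  "targets": [
    {"dx": -0.32, "dy": -0.9, "dz": 0, "roll": 0, "gripper": 1},
    {"dx": -0.32, "dy": -0.9, "dz": 0, "roll": 0, "gripper": 1},
    {"dx": -0.32, "dy": -0.9, "dz": 0, "roll": 0, "gripper": 1},
    {"dx": -0.32, "dy": -0.9, "dz": 0, "roll": 0, "gripper": 1},
    {"dx": -0.2, "dy": -0.6, "dz": 0, "roll": 0, "gripper": 1}
  ]
}}

```text
time_s: 30.7
eef_pos: [0.4768, 0.244, 0.1158]
orientation: [1.0, 0.001, -0.001, 0.0]
ft_force: [-0.2, -0.5, -4.9]
grip_width: 0.0346
gripper_force: 50.8
```

Call:
{"op": "play_rows", "data": {
  "targets": [
    {"dx": -0.12, "dy": -0.36, "dz": 0, "roll": 0, "gripper": 1},
    {"dx": 0, "dy": 0, "dz": 0, "roll": 0, "gripper": 1},
    {"dx": 0, "dy": 0, "dz": 0, "roll": 0, "gripper": 1},
    {"dx": 0, "dy": 0, "dz": 0, "roll": 0, "gripper": 1},
    {"dx": 0, "dy": 0, "dz": 0, "roll": 0, "gripper": 1}
  ]
}}

```text
time_s: 31.2
eef_pos: [0.4748, 0.2529, 0.1166]
orientation: [1.0, -0.0, -0.0, 0.0]
ft_force: [-0.1, 0.1, -4.6]
grip_width: 0.0347
gripper_force: 50.8
```

Call:
{"op": "play_rows", "data": {
  "targets": [
    {"dx": 0.03, "dy": -0.03, "dz": 0.7, "roll": 0, "gripper": 1},
    {"dx": 0, "dy": 0, "dz": 1, "roll": 0, "gripper": 1},
    {"dx": 0, "dy": 0, "dz": 0.9, "roll": 0, "gripper": 1},
    {"dx": 0, "dy": 0, "dz": 0.5, "roll": 0, "gripper": 1},
    {"dx": 0, "dy": 0, "dz": 0.28, "roll": 0, "gripper": 1}
  ]
}}

```text
time_s: 31.7
eef_pos: [0.4752, 0.2535, 0.0139]
orientation: [1.0, -0.0, -0.001, 0.001]
ft_force: [-0.0, -0.2, -4.4]
grip_width: 0.0343
gripper_force: 50.8
```

Call:
{"op": "play_rows", "data": {
  "targets": [
    {"dx": 0, "dy": 0, "dz": 0, "roll": 0, "gripper": 1},
    {"dx": 0, "dy": 0, "dz": 0, "roll": 0, "gripper": 1},
    {"dx": 0, "dy": 0, "dz": 0.03, "roll": 0, "gripper": 1},
    {"dx": 0, "dy": 0, "dz": 0, "roll": 0, "gripper": 1},
    {"dx": 0, "dy": 0, "dz": 0, "roll": 0, "gripper": 1}
  ]
}}

```text
time_s: 32.2
eef_pos: [0.4758, 0.2549, 0.015]
orientation: [1.0, 0.0, 0.0, -0.0]
ft_force: [0.5, 0.4, -5.2]
grip_width: 0.0347
gripper_force: 50.9
```

Call:
{"op": "play_rows", "data": {
  "targets": [
    {"dx": 0, "dy": 0, "dz": 0.03, "roll": 0, "gripper": 1},
    {"dx": 0, "dy": 0, "dz": 0.03, "roll": 0, "gripper": 1},
    {"dx": 0, "dy": 0, "dz": 0.02, "roll": 0, "gripper": 1},
    {"dx": 0, "dy": 0, "dz": 0, "roll": 0, "gripper": 1},
    {"dx": 0, "dy": 0, "dz": 0, "roll": 0, "gripper": 1}
  ]
}}

```text
time_s: 32.7
eef_pos: [0.4757, 0.2548, 0.0131]
orientation: [1.0, 0.001, 0.0, -0.0]
ft_force: [-4.8, -1.0, 10.2]
grip_width: 0.0347
gripper_force: 52.5
```

Call:
{"op": "play_rows", "data": {
  "targets": [
    {"dx": 0, "dy": 0, "dz": 0, "roll": 0, "gripper": 0.1},
    {"dx": 0, "dy": 0, "dz": 0, "roll": 0, "gripper": -0.2},
    {"dx": 0, "dy": 0, "dz": 0, "roll": 0, "gripper": -0.6},
    {"dx": 0, "dy": 0, "dz": 0, "roll": 0, "gripper": -1},
    {"dx": 0, "dy": 0, "dz": 0, "roll": 0, "gripper": -1}
  ]
}}

```text
time_s: 33.2
eef_pos: [0.4756, 0.2547, 0.0119]
orientation: [1.0, 0.0, 0.0, 0.0]
ft_force: [-0.1, 0.4, -0.0]
grip_width: 0.0851
gripper_force: 0.0
```

Call:
{"op": "play_rows", "data": {
  "targets": [
    {"dx": 0, "dy": 0, "dz": -0.4, "roll": 0, "gripper": -1},
    {"dx": 0, "dy": 0, "dz": -1, "roll": 0, "gripper": -1},
    {"dx": 0, "dy": 0, "dz": -1, "roll": 0, "gripper": -1},
    {"dx": 0, "dy": 0, "dz": -1, "roll": 0, "gripper": -1},
    {"dx": 0, "dy": 0, "dz": -1, "roll": 0, "gripper": -1}
  ]
}}

```text
time_s: 33.7
eef_pos: [0.4755, 0.2545, 0.1462]
orientation: [1.0, 0.0, 0.0, -0.0]
ft_force: [0.6, 0.1, -0.6]
grip_width: 0.0853
gripper_force: 0.0
```

Run:
```python
from look import *
m,im,d=look("w12")
print("plug",blobs(m,d,.056,.066,(.476,.254),.03))
```

```text
wrist t 33.75 tcp [0.4778 0.2562 0.1515] w 0.0854
plug (535, array([0.4755, 0.2556, 0.059 ]), array([0.4751, 0.2557]), 0.0109)
```

Call:
{"op": "play_rows", "data": {
  "targets": [
    {"dx": 1, "dy": 0.7, "dz": 0, "roll": 0, "gripper": -1},
    {"dx": 1, "dy": 0.75, "dz": 0, "roll": 0, "gripper": -1},
    {"dx": 1, "dy": 0.75, "dz": 0, "roll": 0, "gripper": -1},
    {"dx": 1, "dy": 0.75, "dz": 0, "roll": 0, "gripper": -1},
    {"dx": 0.8, "dy": 0.75, "dz": 0, "roll": 0, "gripper": -1}
  ]
}}

```text
time_s: 34.25
eef_pos: [0.6212, 0.1427, 0.1447]
orientation: [1.0, 0.0, 0.0, -0.0]
ft_force: [-0.1, 0.7, -0.0]
grip_width: 0.0857
gripper_force: 0.0
```

Call:
{"op": "play_rows", "data": {
  "targets": [
    {"dx": 0.2, "dy": 0, "dz": 0, "roll": 0, "gripper": -1},
    {"dx": 0, "dy": 0, "dz": 0, "roll": 0, "gripper": -1},
    {"dx": 0, "dy": 0, "dz": 0, "roll": 0, "gripper": -1},
    {"dx": 0, "dy": 0, "dz": 0, "roll": 0, "gripper": -1},
    {"dx": 0, "dy": 0, "dz": 0, "roll": 0, "gripper": -1}
  ]
}}

```text
time_s: 34.75
eef_pos: [0.6251, 0.1446, 0.1444]
orientation: [1.0, 0.001, 0.0, -0.0]
ft_force: [-0.8, -0.4, 1.1]
grip_width: 0.0854
gripper_force: 0.0
```

Run:
```python
from look import *
m,im,d=look("w13")
print("collar",blobs(m,d,.045,.056,(.63,.143),.04),pads(m,im))
```

```text
wrist t 34.8 tcp [0.6252 0.1445 0.1444] w 0.0855
collar (1458, array([0.6347, 0.1463, 0.0488]), array([0.6338, 0.1467]), 0.023) {'C': array([0.6298, 0.143 , 0.0458])}
```

View pics/w13.png

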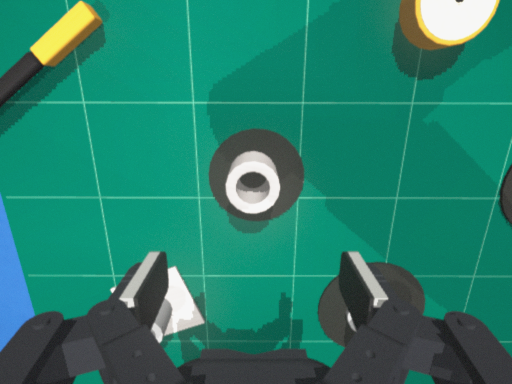

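The collar is at (253,185), slightly off the centre of pad C, at (256,175). I'll grip it and carry it to B.

Call:
{"op": "play_rows", "data": {
  "targets": [
    {"dx": 0.29, "dy": -0.07, "dz": 0.4, "roll": 0, "gripper": -1},
    {"dx": 0, "dy": 0, "dz": 1, "roll": 0, "gripper": -1},
    {"dx": 0, "dy": 0, "dz": 1, "roll": 0, "gripper": -1},
    {"dx": 0, "dy": 0, "dz": 1, "roll": 0, "gripper": -1},
    {"dx": 0, "dy": 0, "dz": 0.7, "roll": 0, "gripper": -1}
  ],
  "newtons": 40
}}

```text
time_s: 35.3
eef_pos: [0.6335, 0.1457, 0.0179]
orientation: [1.0, 0.0, -0.001, 0.001]
ft_force: [-0.4, -0.5, 0.2]
grip_width: 0.0852
gripper_force: 0.0
```

Call:
{"op": "play_rows", "data": {
  "targets": [
    {"dx": 0, "dy": 0, "dz": 0.2, "roll": 0, "gripper": -0.6},
    {"dx": 0, "dy": 0, "dz": 0, "roll": 0, "gripper": -0.3},
    {"dx": 0, "dy": 0, "dz": 0, "roll": 0, "gripper": 0},
    {"dx": 0, "dy": 0, "dz": 0, "roll": 0, "gripper": 0.3},
    {"dx": 0, "dy": 0, "dz": 0, "roll": 0, "gripper": 1}
  ]
}}

```text
time_s: 35.8
eef_pos: [0.6348, 0.1462, 0.016]
orientation: [1.0, 0.0, 0.001, -0.0]
ft_force: [0.4, 0.4, -1.8]
grip_width: 0.0453
gripper_force: 41.0
```

Call:
{"op": "play_rows", "data": {
  "targets": [
    {"dx": 0, "dy": 0, "dz": 0, "roll": 0, "gripper": 1},
    {"dx": 0, "dy": 0, "dz": 0, "roll": 0, "gripper": 1},
    {"dx": 0, "dy": 0, "dz": 0, "roll": 0, "gripper": 1},
    {"dx": 0, "dy": 0, "dz": 0, "roll": 0, "gripper": 1},
    {"dx": 0, "dy": 0, "dz": 0, "roll": 0, "gripper": 1}
  ]
}}

```text
time_s: 36.3
eef_pos: [0.6347, 0.1461, 0.0158]
orientation: [1.0, 0.001, 0.0, -0.0]
ft_force: [-2.1, 1.5, 6.0]
grip_width: 0.0452
gripper_force: 41.7
```

Call:
{"op": "play_rows", "data": {
  "targets": [
    {"dx": 0, "dy": 0, "dz": -0.3, "roll": 0, "gripper": 1},
    {"dx": 0, "dy": 0, "dz": -0.8, "roll": 0, "gripper": 1},
    {"dx": 0, "dy": 0, "dz": -1, "roll": 0, "gripper": 1},
    {"dx": 0, "dy": 0, "dz": -1, "roll": 0, "gripper": 1},
    {"dx": 0, "dy": 0, "dz": -0.4, "roll": 0, "gripper": 1}
  ]
}}

```text
time_s: 36.8
eef_pos: [0.6358, 0.1464, 0.1235]
orientation: [1.0, 0.001, 0.002, -0.001]
ft_force: [0.6, 0.4, -1.2]
grip_width: 0.0455
gripper_force: 41.4
```

Run:
```python
from look import *
m,im,d=look("w14");print(pads(m,im))
```

```text
wrist t 36.85 tcp [0.6361 0.1465 0.1242] w 0.0452
{'C': array([0.6304, 0.1429, 0.0445])}
```

Call:
{"op": "play_rows", "data": {
  "targets": [
    {"dx": -0.37, "dy": 0.7, "dz": 0, "roll": 0, "gripper": 1},
    {"dx": 0, "dy": 1, "dz": 0, "roll": 0, "gripper": 1},
    {"dx": 0, "dy": 1, "dz": 0, "roll": 0, "gripper": 1},
    {"dx": 0, "dy": 1, "dz": 0, "roll": 0, "gripper": 1},
    {"dx": 0, "dy": 1, "dz": 0, "roll": 0, "gripper": 1}
  ]
}}

```text
time_s: 37.35
eef_pos: [0.6224, 0.0037, 0.1186]
orientation: [1.0, 0.0, -0.001, 0.0]
ft_force: [0.4, 0.8, -0.9]
grip_width: 0.0458
gripper_force: 41.3
```

Call:
{"op": "play_rows", "data": {
  "targets": [
    {"dx": 0, "dy": 1, "dz": 0, "roll": 0, "gripper": 1},
    {"dx": 0, "dy": 1, "dz": 0, "roll": 0, "gripper": 1},
    {"dx": 0, "dy": 1, "dz": 0, "roll": 0, "gripper": 1},
    {"dx": 0, "dy": 1, "dz": 0, "roll": 0, "gripper": 1},
    {"dx": 0, "dy": 0.8, "dz": 0, "roll": 0, "gripper": 1}
  ]
}}

```text
time_s: 37.85
eef_pos: [0.6225, -0.1406, 0.1184]
orientation: [1.0, -0.0, -0.001, -0.0]
ft_force: [1.1, 0.3, -0.3]
grip_width: 0.0453
gripper_force: 41.4
```

Call:
{"op": "play_rows", "data": {
  "targets": [
    {"dx": 0, "dy": 0.55, "dz": 0, "roll": 0, "gripper": 1},
    {"dx": 0, "dy": 0, "dz": 0, "roll": 0, "gripper": 1},
    {"dx": 0, "dy": 0, "dz": 0, "roll": 0, "gripper": 1},
    {"dx": 0, "dy": 0, "dz": 0, "roll": 0, "gripper": 1},
    {"dx": 0, "dy": 0, "dz": 0, "roll": 0, "gripper": 1}
  ]
}}

```text
time_s: 38.35
eef_pos: [0.6236, -0.1547, 0.1199]
orientation: [1.0, 0.001, -0.0, -0.0]
ft_force: [0.5, 0.1, -1.8]
grip_width: 0.0452
gripper_force: 41.4
```

Next I'll lower it, 103 mm to start with.

Call:
{"op": "play_rows", "data": {
  "targets": [
    {"dx": -0.02, "dy": 0.02, "dz": 0.7, "roll": 0, "gripper": 1},
    {"dx": 0, "dy": 0, "dz": 1, "roll": 0, "gripper": 1},
    {"dx": 0, "dy": 0, "dz": 0.9, "roll": 0, "gripper": 1},
    {"dx": 0, "dy": 0, "dz": 0.5, "roll": 0, "gripper": 1},
    {"dx": 0, "dy": 0, "dz": 0.3, "roll": 0, "gripper": 1}
  ]
}}

```text
time_s: 38.85
eef_pos: [0.6225, -0.1557, 0.0167]
orientation: [1.0, 0.001, -0.001, 0.0]
ft_force: [-0.2, -0.0, -1.1]
grip_width: 0.0452
gripper_force: 41.4
```

Call:
{"op": "play_rows", "data": {
  "targets": [
    {"dx": 0, "dy": 0, "dz": 0, "roll": 0, "gripper": 1},
    {"dx": 0, "dy": 0, "dz": 0, "roll": 0, "gripper": 1},
    {"dx": 0, "dy": 0, "dz": 0, "roll": 0, "gripper": 1},
    {"dx": 0, "dy": 0, "dz": 0, "roll": 0, "gripper": 1},
    {"dx": 0, "dy": 0, "dz": 0, "roll": 0, "gripper": 1}
  ]
}}

```text
time_s: 39.35
eef_pos: [0.6233, -0.1563, 0.0188]
orientation: [1.0, 0.0, 0.001, -0.0]
ft_force: [0.2, -0.1, -2.2]
grip_width: 0.0457
gripper_force: 41.4
```

Call:
{"op": "play_rows", "data": {
  "targets": [
    {"dx": 0, "dy": -0.03, "dz": 0.04, "roll": 0, "gripper": 1},
    {"dx": 0, "dy": 0, "dz": 0.03, "roll": 0, "gripper": 1},
    {"dx": 0, "dy": 0, "dz": 0.03, "roll": 0, "gripper": 1},
    {"dx": 0, "dy": 0, "dz": 0.01, "roll": 0, "gripper": 1},
    {"dx": 0, "dy": 0, "dz": 0, "roll": 0, "gripper": 1}
  ]
}}

```text
time_s: 39.85
eef_pos: [0.623, -0.1553, 0.0158]
orientation: [1.0, 0.001, 0.0, 0.0]
ft_force: [-3.5, 1.5, 8.1]
grip_width: 0.0455
gripper_force: 42.2
```

Call:
{"op": "play_rows", "data": {
  "targets": [
    {"dx": 0, "dy": 0, "dz": 0, "roll": 0, "gripper": -0.1},
    {"dx": 0, "dy": 0, "dz": 0, "roll": 0, "gripper": -0.4},
    {"dx": 0, "dy": 0, "dz": 0, "roll": 0, "gripper": -0.8},
    {"dx": 0, "dy": 0, "dz": 0, "roll": 0, "gripper": -1},
    {"dx": 0, "dy": 0, "dz": 0, "roll": 0, "gripper": -1}
  ]
}}

```text
time_s: 40.35
eef_pos: [0.6229, -0.1554, 0.0146]
orientation: [1.0, 0.0, -0.0, 0.0]
ft_force: [-0.5, 0.1, -0.1]
grip_width: 0.0853
gripper_force: 0.0
```

Call:
{"op": "play_rows", "data": {
  "targets": [
    {"dx": 0, "dy": 0, "dz": -0.4, "roll": 0, "gripper": -1},
    {"dx": 0, "dy": 0, "dz": -1, "roll": 0, "gripper": -1},
    {"dx": 0, "dy": 0, "dz": -1, "roll": 0, "gripper": -1},
    {"dx": 0, "dy": 0, "dz": -1, "roll": 0, "gripper": -1},
    {"dx": 0, "dy": 0, "dz": -1, "roll": 0, "gripper": -1}
  ]
}}

```text
time_s: 40.85
eef_pos: [0.6229, -0.1554, 0.149]
orientation: [1.0, 0.0, 0.0, 0.0]
ft_force: [0.9, 0.6, -0.2]
grip_width: 0.0854
gripper_force: 0.0
```

Run:
```python
from look import *
m,im,d=look("w15")
print("collar",blobs(m,d,.045,.056,(.623,-.155),.04),pads(m,im))
```

```text
wrist t 40.9 tcp [ 0.6257 -0.1559  0.1549] w 0.0853
collar (1382, array([ 0.6228, -0.1544,  0.0488]), array([ 0.6218, -0.1544]), 0.0229) {'B': array([ 0.6223, -0.1551,  0.0528])}
```

Call:
{"op": "play_rows", "data": {
  "targets": [
    {"dx": -0.32, "dy": -0.9, "dz": 0, "roll": 0, "gripper": -1},
    {"dx": -0.32, "dy": -0.9, "dz": 0, "roll": 0, "gripper": -1},
    {"dx": -0.32, "dy": -0.9, "dz": 0, "roll": 0, "gripper": -1},
    {"dx": -0.32, "dy": -0.9, "dz": 0, "roll": 0, "gripper": -1},
    {"dx": -0.32, "dy": -0.9, "dz": 0, "roll": 0, "gripper": -1}
  ]
}}

```text
time_s: 41.4
eef_pos: [0.5745, -0.0194, 0.1476]
orientation: [1.0, 0.0, 0.0, -0.0]
ft_force: [-0.1, 1.0, 0.7]
grip_width: 0.0855
gripper_force: 0.0
```

Call:
{"op": "play_rows", "data": {
  "targets": [
    {"dx": -0.32, "dy": -0.9, "dz": 0, "roll": 0, "gripper": -1},
    {"dx": -0.32, "dy": -0.9, "dz": 0, "roll": 0, "gripper": -1},
    {"dx": -0.32, "dy": -0.9, "dz": 0, "roll": 0, "gripper": -1},
    {"dx": -0.32, "dy": -0.9, "dz": 0, "roll": 0, "gripper": -1},
    {"dx": -0.32, "dy": -0.9, "dz": 0, "roll": 0, "gripper": -1}
  ]
}}

```text
time_s: 41.9
eef_pos: [0.5263, 0.1157, 0.1476]
orientation: [1.0, 0.0, 0.0, -0.0]
ft_force: [-0.0, 0.7, 0.1]
grip_width: 0.0853
gripper_force: 0.0
```

Call:
{"op": "play_rows", "data": {
  "targets": [
    {"dx": -0.32, "dy": -0.9, "dz": 0, "roll": 0, "gripper": -1},
    {"dx": -0.32, "dy": -0.9, "dz": 0, "roll": 0, "gripper": -1},
    {"dx": -0.32, "dy": -0.9, "dz": 0, "roll": 0, "gripper": -1},
    {"dx": -0.32, "dy": -0.9, "dz": 0, "roll": 0, "gripper": -1},
    {"dx": -0.3, "dy": -0.7, "dz": 0, "roll": 0, "gripper": -1}
  ]
}}

```text
time_s: 42.4
eef_pos: [0.4788, 0.2451, 0.1476]
orientation: [1.0, 0.001, 0.0, -0.0]
ft_force: [0.5, -0.2, -0.1]
grip_width: 0.0851
gripper_force: 0.0
```

Call:
{"op": "play_rows", "data": {
  "targets": [
    {"dx": -0.14, "dy": -0.38, "dz": 0, "roll": 0, "gripper": -1},
    {"dx": 0, "dy": 0, "dz": 0, "roll": 0, "gripper": -1},
    {"dx": 0, "dy": 0, "dz": 0, "roll": 0, "gripper": -1},
    {"dx": 0, "dy": 0, "dz": 0, "roll": 0, "gripper": -1},
    {"dx": 0, "dy": 0, "dz": 0, "roll": 0, "gripper": -1}
  ]
}}

```text
time_s: 42.9
eef_pos: [0.4752, 0.2542, 0.1468]
orientation: [1.0, -0.0, -0.0, 0.0]
ft_force: [1.1, -0.5, -0.7]
grip_width: 0.0852
gripper_force: 0.0
```

Run:
```python
from look import *
m,im,d=look("w16")
print("plug",blobs(m,d,.056,.066,(.476,.255),.03),pads(m,im))
```

```text
wrist t 42.95 tcp [0.4752 0.2542 0.1467] w 0.0851
plug (529, array([0.4756, 0.2556, 0.0591]), array([0.475 , 0.2553]), 0.011) {'A': array([ 0.4848, -0.0235,  0.0408]), 'C': array([0.6303, 0.1438, 0.0354])}
```

Call:
{"op": "play_rows", "data": {
  "targets": [
    {"dx": 0, "dy": -0.03, "dz": 0.8, "roll": 0, "gripper": -1},
    {"dx": 0, "dy": 0, "dz": 1, "roll": 0, "gripper": -1},
    {"dx": 0, "dy": 0, "dz": 1, "roll": 0, "gripper": -1},
    {"dx": 0, "dy": 0, "dz": 1, "roll": 0, "gripper": -1},
    {"dx": 0, "dy": 0, "dz": 0.47, "roll": 0, "gripper": -1}
  ],
  "newtons": 50
}}

```text
time_s: 43.45
eef_pos: [0.4741, 0.2543, 0.0161]
orientation: [1.0, -0.0, -0.001, 0.001]
ft_force: [-0.3, -0.2, 0.8]
grip_width: 0.0853
gripper_force: 0.0
```

Call:
{"op": "play_rows", "data": {
  "targets": [
    {"dx": 0, "dy": 0, "dz": 0.2, "roll": 0, "gripper": -0.3},
    {"dx": 0, "dy": 0, "dz": 0, "roll": 0, "gripper": 0},
    {"dx": 0, "dy": 0, "dz": 0, "roll": 0, "gripper": 0.2},
    {"dx": 0, "dy": 0, "dz": 0, "roll": 0, "gripper": 0.5},
    {"dx": 0, "dy": 0, "dz": 0, "roll": 0, "gripper": 1}
  ]
}}

```text
time_s: 43.95
eef_pos: [0.4756, 0.2563, 0.0138]
orientation: [1.0, 0.001, 0.001, -0.001]
ft_force: [0.5, -1.8, 5.6]
grip_width: 0.0346
gripper_force: 50.0
```

Call:
{"op": "play_rows", "data": {
  "targets": [
    {"dx": 0, "dy": 0, "dz": 0, "roll": 0, "gripper": 1},
    {"dx": 0, "dy": 0, "dz": 0, "roll": 0, "gripper": 1},
    {"dx": 0, "dy": 0, "dz": 0, "roll": 0, "gripper": 1},
    {"dx": 0, "dy": 0, "dz": 0, "roll": 0, "gripper": 1},
    {"dx": 0, "dy": 0, "dz": 0, "roll": 0, "gripper": 1}
  ]
}}

```text
time_s: 44.45
eef_pos: [0.4756, 0.2563, 0.0138]
orientation: [1.0, 0.001, 0.001, -0.001]
ft_force: [0.3, -1.8, 6.7]
grip_width: 0.0348
gripper_force: 50.2
```

Call:
{"op": "play_rows", "data": {
  "targets": [
    {"dx": 0, "dy": 0, "dz": -0.3, "roll": 0, "gripper": 1},
    {"dx": 0, "dy": 0, "dz": -0.8, "roll": 0, "gripper": 1},
    {"dx": 0, "dy": 0, "dz": -1, "roll": 0, "gripper": 1},
    {"dx": 0, "dy": 0, "dz": -1, "roll": 0, "gripper": 1},
    {"dx": 0, "dy": 0, "dz": -0.4, "roll": 0, "gripper": 1}
  ]
}}

```text
time_s: 44.95
eef_pos: [0.4757, 0.2567, 0.1206]
orientation: [1.0, 0.001, 0.001, -0.001]
ft_force: [1.4, 0.0, -4.4]
grip_width: 0.0344
gripper_force: 50.6
```

Call:
{"op": "play_rows", "data": {
  "targets": [
    {"dx": 0.6, "dy": 0.4, "dz": 0, "roll": 0, "gripper": 1},
    {"dx": 1, "dy": 0.75, "dz": 0, "roll": 0, "gripper": 1},
    {"dx": 1, "dy": 0.75, "dz": 0, "roll": 0, "gripper": 1},
    {"dx": 1, "dy": 0.75, "dz": 0, "roll": 0, "gripper": 1},
    {"dx": 0.9, "dy": 0.7, "dz": 0, "roll": 0, "gripper": 1}
  ]
}}

```text
time_s: 45.45
eef_pos: [0.6105, 0.1543, 0.1165]
orientation: [1.0, 0.0, -0.001, 0.0]
ft_force: [1.1, 0.7, -4.2]
grip_width: 0.0345
gripper_force: 50.7
```

Call:
{"op": "play_rows", "data": {
  "targets": [
    {"dx": 0.65, "dy": 0.4, "dz": 0, "roll": 0, "gripper": 1},
    {"dx": 0, "dy": 0, "dz": 0, "roll": 0, "gripper": 1},
    {"dx": 0, "dy": 0, "dz": 0, "roll": 0, "gripper": 1},
    {"dx": 0, "dy": 0, "dz": 0, "roll": 0, "gripper": 1},
    {"dx": 0, "dy": 0, "dz": 0, "roll": 0, "gripper": 1}
  ]
}}

```text
time_s: 45.95
eef_pos: [0.6288, 0.1441, 0.1175]
orientation: [1.0, 0.001, -0.0, -0.0]
ft_force: [0.1, 0.6, -4.4]
grip_width: 0.0345
gripper_force: 50.7
```

Call:
{"op": "play_rows", "data": {
  "targets": [
    {"dx": 0.04, "dy": 0.03, "dz": 0.7, "roll": 0, "gripper": 1},
    {"dx": 0, "dy": 0, "dz": 1, "roll": 0, "gripper": 1},
    {"dx": 0, "dy": 0, "dz": 0.9, "roll": 0, "gripper": 1},
    {"dx": 0, "dy": 0, "dz": 0.5, "roll": 0, "gripper": 1},
    {"dx": 0, "dy": 0, "dz": 0.26, "roll": 0, "gripper": 1}
  ]
}}

```text
time_s: 46.45
eef_pos: [0.6299, 0.1428, 0.0156]
orientation: [1.0, 0.001, -0.001, 0.0]
ft_force: [-0.3, -0.5, -4.2]
grip_width: 0.0346
gripper_force: 50.8
```

Call:
{"op": "play_rows", "data": {
  "targets": [
    {"dx": 0, "dy": 0, "dz": 0, "roll": 0, "gripper": 1},
    {"dx": 0, "dy": 0, "dz": 0, "roll": 0, "gripper": 1},
    {"dx": 0, "dy": 0, "dz": 0, "roll": 0, "gripper": 1},
    {"dx": 0, "dy": 0, "dz": 0, "roll": 0, "gripper": 1},
    {"dx": 0, "dy": 0, "dz": 0, "roll": 0, "gripper": 1}
  ]
}}

```text
time_s: 46.95
eef_pos: [0.6311, 0.1428, 0.0176]
orientation: [1.0, 0.0, 0.001, -0.0]
ft_force: [0.0, -0.2, -4.3]
grip_width: 0.0342
gripper_force: 50.8
```

Still 3.8 mm to go, by the same offset as at the grasp.

Call:
{"op": "play_rows", "data": {
  "targets": [
    {"dx": -0.03, "dy": 0, "dz": 0.05, "roll": 0, "gripper": 1},
    {"dx": 0, "dy": 0, "dz": 0.04, "roll": 0, "gripper": 1},
    {"dx": 0, "dy": 0, "dz": 0.03, "roll": 0, "gripper": 1},
    {"dx": 0, "dy": 0, "dz": 0.02, "roll": 0, "gripper": 1},
    {"dx": 0, "dy": 0, "dz": 0, "roll": 0, "gripper": 1}
  ]
}}

```text
time_s: 47.45
eef_pos: [0.6298, 0.1426, 0.0139]
orientation: [1.0, 0.001, 0.0, 0.0]
ft_force: [-4.8, 0.0, 7.3]
grip_width: 0.0351
gripper_force: 52.1
```

Contact: release, lift and check all the parts.

Call:
{"op": "play_rows", "data": {
  "targets": [
    {"dx": 0, "dy": 0, "dz": 0, "roll": 0, "gripper": 0.1},
    {"dx": 0, "dy": 0, "dz": 0, "roll": 0, "gripper": -0.2},
    {"dx": 0, "dy": 0, "dz": 0, "roll": 0, "gripper": -0.6},
    {"dx": 0, "dy": 0, "dz": 0, "roll": 0, "gripper": -1},
    {"dx": 0, "dy": 0, "dz": 0, "roll": 0, "gripper": -1}
  ]
}}

```text
time_s: 47.95
eef_pos: [0.63, 0.1426, 0.0126]
orientation: [1.0, 0.0, 0.0, 0.0]
ft_force: [0.3, 0.0, -0.1]
grip_width: 0.0853
gripper_force: 0.0
```

Call:
{"op": "play_rows", "data": {
  "targets": [
    {"dx": 0, "dy": 0, "dz": -0.4, "roll": 0, "gripper": -1},
    {"dx": 0, "dy": 0, "dz": -1, "roll": 0, "gripper": -1},
    {"dx": 0, "dy": 0, "dz": -1, "roll": 0, "gripper": -1},
    {"dx": 0, "dy": 0, "dz": -1, "roll": 0, "gripper": -1},
    {"dx": 0, "dy": 0, "dz": -1, "roll": 0, "gripper": -1}
  ]
}}

```text
time_s: 48.45
eef_pos: [0.6299, 0.1425, 0.1469]
orientation: [1.0, 0.0, 0.0, -0.0]
ft_force: [0.3, 0.2, -0.1]
grip_width: 0.0854
gripper_force: 0.0
```

Call:
{"op": "play_rows", "data": {
  "targets": [
    {"dx": 0, "dy": 0, "dz": -1, "roll": 0, "gripper": -1},
    {"dx": 0, "dy": 0, "dz": -0.6, "roll": 0, "gripper": -1},
    {"dx": 0, "dy": 0, "dz": 0, "roll": 0, "gripper": -1},
    {"dx": 0, "dy": 0, "dz": 0, "roll": 0, "gripper": -1},
    {"dx": 0, "dy": 0, "dz": 0, "roll": 0, "gripper": -1}
  ]
}}

```text
time_s: 48.95
eef_pos: [0.6293, 0.1424, 0.1919]
orientation: [1.0, 0.0, -0.001, 0.0]
ft_force: [0.2, 0.2, 0.0]
grip_width: 0.0855
gripper_force: 0.0
```

Run:
```python
from look import *
m,im,d=look("w17")
print("plug",blobs(m,d,.056,.066,(.63,.143),.03),pads(m,im))
m,im,d=look("s17","scene");print(pads(m,im))
print("stem",blobs(m,d,.081,.09,(.481,-.256),.03));print("rim",blobs(m,d,.045,.053,(.473,.009),.045));print("collar",blobs(m,d,.047,.056,(.623,-.155),.04));print("gauge",blobs(m,d,.025,.04,(.7735,-.0108),.045))
```

```text
wrist t 49.0 tcp [0.6293 0.1424 0.1917] w 0.0858
plug (384, array([0.6297, 0.1432, 0.0591]), array([0.6293, 0.1432]), 0.011) {'B': array([ 0.6231, -0.1552,  0.0444]), 'C': array([0.6298, 0.143 , 0.0456])}
scene t 49.05 tcp [0.6294 0.1424 0.1916] w 0.0855
{'D': array([ 0.4747, -0.2574,  0.0373]), 'B': array([ 0.6202, -0.1578,  0.0518]), 'C': array([0.6268, 0.1396, 0.0436]), 'A': array([0.4718, 0.0091, 0.0569])}
stem (73, array([ 0.477 , -0.2559,  0.084 ]), array([ 0.4761, -0.2565]), 0.0103)
rim (125, array([0.4723, 0.0071, 0.0474]), array([0.471 , 0.0072]), 0.0265)
collar (214, array([ 0.6214, -0.1573,  0.05  ]), array([ 0.6215, -0.1565]), 0.0233)
gauge (617, array([ 0.7752, -0.0109,  0.0286]), array([ 0.7744, -0.01  ]), 0.0322)
```

View pics/s17.png

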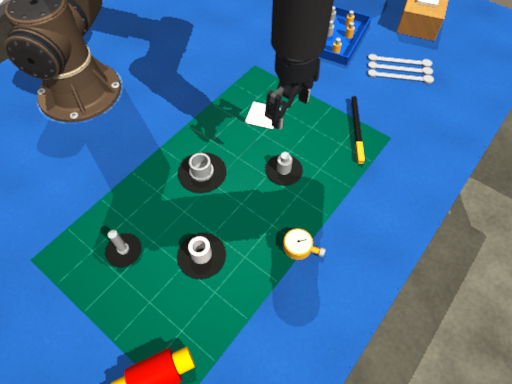

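The four parts stand upright and centred: housing at (202,168), collar at (200,250), plug at (285,163) and stem at (118,242). The gauge at (298,243) hasn't moved.

```bash
python3 -c "
from workcell import job
print(job.hand_in())"
```

```text
the job is handed in; nothing more can be done
None
```

The job is handed in: housing, collar, plug and stem each stand upright on their own pads (A, B, C and D), within about 2 mm of centre by the cameras; the gauge was not touched, and it took about 49 s of the 144 s allowed.

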